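# Clamp the beech block with the star-wheel feed

## Task

A beech block lies loose in the small clamping fixture. Take the short driver out of the tool rack and, through the slot in the fixture's cover, push the teeth of the star wheel inside towards the block, one tooth after another, until the shoe has pressed the block home against the fence and grips it: stop as soon as the wheel turns clearly harder than it did running free, and do not force it or overtighten. Work gently and touch the fixture and the block with nothing but the driver, leave the other things where they are, and finally hang the short driver back, tip down, in its own hole of the rack and let go.

Things in the scene. Friction and masses are not known exactly. Their poses are not given: they have to be found in the camera images.
- clamp: clamping fixture, fixed: dark steel base plate 212 x 120 x 8 mm with a grey steel housing 100 (x) x 54 (y) mm, 90 mm high to the cover's top, and a steel fence 100 mm wide, 42 mm high. Origin on the counter straight under the slot centre; +x points from the housing to the fence (away from the robot, within 0.2 rad), y across, z up
- wheel_axle (a point): middle of the star wheel inside the housing, 45 mm above the counter under the slot; it turns about the fixture's y. Steel, 10 straight teeth 5.5 mm thick, 12 mm wide (y), flat crests at radius 36 mm, hub radius 19 mm; pitch 36 degrees = 22.6 mm at the crests, 19.5 mm at 31 mm radius. Where the teeth stand at the start is unknown
- wheel_top (a point): highest point the crests reach, 81 mm above the counter, 9 mm below the cover's top. Pushing the upper teeth along the fixture's +x moves the shoe along +x, 2 mm a tooth; friction holds the wheel where it is left. Running free it needs 3.5 to 6 N at the teeth (growing along a stroke, same each tooth); once the shoe bears on the block against the fence, each further tooth adds about 2.5 N
- slot (a point): centre of the slot, in the top face of the 6 mm thick steel cover of the fixture, 90 mm above the counter. The slot is 42 mm long (along the fixture's x) and 13 mm wide (y).
- shoe: shoe of the fixture, a steel plate 10 mm thick, 56 mm wide, 28 mm high, on a sprung rod (12 N/mm); origin at the centre of its front (+x) face, which bears on the block. At the start it is 3.5 to 8.7 mm (along x) short of where it meets a block that lies home on the fence, so the first tooth always runs free
- fence_face (a point): centre of the fence's face towards the block, x as of the fixture, 26 mm above the counter; the fence is bolted to the base plate 129 to 131 mm along +x from the slot centre. The block is home when its long side lies flat on this face
- beech_block: the loose beech sanding block, 60 mm (its x, the clamped width) x 110 mm (y) x 35 mm high, lying on the fixture's base plate between shoe and fence; origin at the centre of its underside. At the start it is 1 to 2.5 mm away from the fence and not quite square.
- rack: light wooden tool rack, fixed: a board 150 x 50 x 12 mm, its top 130 mm above the counter, on two 10 mm side panels; two through holes of 12 mm diameter, 72 mm apart along its x. Origin on the counter under the middle of the board.
- hole_near (a point): mouth of the rack hole nearer the robot, at the board's top
- hole_far (a point): mouth of the rack hole farther from the robot, at the board's top
- short_driver: short driver, 145 mm long: wooden handle 24 to 28 mm thick (from 64 to 144 mm above the tip), straight steel shank 8 mm thick, 0.09 kg. It hangs tip down in either rack hole, foot of the handle on the board. Its y axis runs along the tool from tip to handle (up); the tool's axis lies 14 mm from the origin along the body's z, the tip 72 mm from it along -y
- driver_tip (a point): the point on the tool's axis at the end of the short driver's shank
- long_driver: the other, longer driver (200 mm), hanging in the other rack hole; leave it there
- wax_tin: round tin 62 mm wide, 25 mm high, a bystander
- spool: wooden thread spool 40 mm wide, 60 mm high, a bystander
- loupe: black loupe 34 mm wide, 27 mm high, a bystander
Not all that is in view belongs to the job. Of the things shaped like the beech_block, the beech one is meant.

How it is judged (in metres and radians):
On the way, in this order (a step that is already met when the one before it is completed fails the run):
1. the short driver is out of the rack and its tip is through the slot, below the cover (z of driver_tip in the frame of slot below -0.007 m and horizontal distance between driver_tip and slot below 0.022 m), for 0.1 s.
2. the shoe grips the block against the fence (contact force between shoe and beech_block above 6 N and x of beech_block in the frame of fence_face above -0.0312 m), for 0.2 s.
At the end, for the whole second after the job is handed in: the shoe presses the block with 6 to 40 N, the block lies home on the fence (within about 1 mm) and square to it (0.02 rad); the short driver hangs at rest in its rack hole, tip down within 0.3 rad of upright, its tip at least 50 mm below the board's top (all of step 2 and contact force between shoe and beech_block below 40 N and angle between the x axis of beech_block and the x axis of clamp, either way round below 0.02 rad and (horizontal distance between driver_tip and hole_near below 0.022 m or horizontal distance between driver_tip and hole_far below 0.022 m) and z of driver_tip in the frame of hole_near below -0.05 m and angle between short_driver's own y axis and vertical below 0.3 rad and linear speed of short_driver below 0.02 m/s); the robot touches nothing.
It fails at once if overtightened: the shoe presses the block with more than 45 N (contact force between shoe and beech_block above 45 N).
It fails at once if the driver is forced against the fixture with more than 40 N (contact force between short_driver and clamp above 40 N).
It fails at once if the robot itself touches the fixture or the block (contact force between any of the fingers, the arm and clamp above 2 N or contact force between any of the fingers, the arm and beech_block above 2 N).
It fails at once if a bystander is moved by more than 25 mm (distance of any of long_driver, wax_tin, spool, loupe from where it was at the start of the episode above 0.025 m).
It also fails if it takes over 72 s, if anything falls off the work surface, if the arm or the gripper's body presses on something with over 40 N, if the wrist force passes 120 N, or if a joint passes its speed limit or range.

## Robot

A 6-joint arm with a two-finger parallel gripper is mounted at the origin on a cart in front of the work surface, level with it; the furniture and walls round the work are solid. World frame = base frame: x ahead of the robot, y to its left, z up, the work surface at z = 0. Lengths are in m, angles in degrees, forces in N, time in s.
With the tool pointing down it reaches from about 0.25 to 0.775 m from the base axis. Payload 8.9 kg.
Tool frame: the origin (TCP) lies midway between the tips of the shut fingers; the grasp point (between the pads) lies tcp_to_grasp behind it (tcp_to_grasp is the distance from the TCP to the grasp point, in m); z points along the fingers, y is the line along which they close (so a half turn about z gives the same grasp; the last joint's range is limited). The gripper opens to 85 mm and grips with 20 to 120 N. Pads are 22 mm wide; open, the fingers measure 114 mm over their backs; the gripper's body (76 mm by 85 mm) begins 54 mm behind the grasp point. The pads swing forward as they close: fully open they stand 13 mm farther back than shut.
Start: joints at [56.133, 16.656, -8.789, 64.555, 0, 82.019], TCP at [0.229, 0.472, 0.231] pointing down, gripper open.
Joint ranges: [-144.48, 144.48], [-52.06, 99.96], [-74.48, 78.29], [-112.23, 115.85], [-86.99, 84.42], [-180, 180]. Speed limits (degrees/s): [127.2, 127.2, 159.86, 180, 180, 180].

## Interface

Orientations are given as [roll, pitch, yaw] about the fixed x, y, z axes, in that order (R = Rz(yaw) Ry(pitch) Rx(roll)).
In Python, from bench import sense, capture, hand_in, outline_of, tcp_to_grasp gives the robot as it stands.
- The arm moves only by the tool servo_tool, never from a script. Its argument "rows" is a list of rows, each an object of numbers: "gripper": the opening, from 0 (shut) to 1 (fully open); "tx", "ty", "tz": the shift along the tool's x, y, z in units of 200 mm (1.0 is 200 mm); "rx", "ry", "rz": the turn, a rotation vector about the tool's x, y, z in units of 180 degrees (1.0 is 180 degrees). In form: [{"gripper": .., "tx": .., "ty": .., "tz": .., "rx": .., "ry": .., "rz": ..}, ...]. A call has 1 to 5 rows; each row shifts and turns the commanded pose from where the row before left it, along the tool's axes as they then stand; what a row does not reach is not made up. A row lasts 1/10 s, in which the tool goes at most 50 mm and 8.59 degrees, less where a joint would pass 70% of its speed; a pose out of reach is approached as far as the arm can. A call with a number of a shift or a turn outside -1 to 1 is refused whole. A call with a gripper value outside its range is refused whole. The fingers move at their own pace and stop on an object; the grip force is fixed at half the most. Time passes only in rows, so rows that do not move let the fingers close. It gives the time, the measured TCP pose, the force, the opening and the grip force at its end, in the units of the state.
- sense(): the state, without advancing time (a new reading comes with each control period).
- capture(name): name is "scene" or "top"; returns a dict with "frame" (384x512x3 uint8, red, green, blue), "fx", "fy", "cx", "cy" (pixels), "camera_from_world" (4x4, takes a point from world to camera coordinates). Camera axes: x right, y up, looking along -z (the intrinsics and any distortion apply to the point x, -y, -z); pixel columns grow to the right and rows downward; lengths in m; the calibration is good to about 2 mm. A picture is of the moment at which its call begins. There is no depth.
- hand_in(): hands the job in; it is judged then, once.
Trained networks look in a picture, given as the dict that the camera call returned (one of the last four; its "shot" number tells which), for a name from the list of things; names that differ only in an ending like _2 or _b are one class to them, and where a whole thing is asked for, a point or a joint stands for the part that bears it (a point fixed in the world has none). Each returns a list of dicts, best first, with "p" (0 to 1); they miss things now and then, are a little off and sometimes report something else, mostly with a low value. They report only what shows in the picture. A call takes as long as a camera call. They do not tell look-alikes from the thing itself.
- outline_of(picture, target): "region" (384x512 bool, what is visible of it) and "rect" ([left, top, right, bottom] in pixels, round what is visible of it).
The state is a dict: "t": time; "q": joint angles; "dq": joint speeds; "joint_efforts": joint torques, N m; "eef_pos": TCP position; "tcp_rot": TCP orientation; "wrist_force": force on the tool from outside, world axes, zero at the start; "moment": the same for the moment, N m; "width": finger opening in m; "grasp_force": force on a finger pad.
Only numpy, scipy, OpenCV 4.12 (cv2) and the standard library are available. Lean on these libraries where they do the work, as an engineer would, in place of code of your own. Each camera call takes 0.05 s, during which the arm holds its last target. There are 200 camera calls.

## Working session

There is one attempt and no reset: what is moved stays moved. The work goes in short steps, Python scripts to look and compute and a tool call to move; the robot and the scene stay as the last step left them, time stands still between calls to the robot, and variables do not carry over. Pictures are saved under pics/ and viewed, at most 10 in all, crops included, and the job is handed in when it is done.

Besides the shell and the picture viewer there is one more tool, called after "Request:" as name(argument=value, ...) on one line, values as JSON. servo_tool: Moves the arm, as the interface text tells. Shifts and turns lie within -1 to 1; 1 stands for 200 mm of shift or 180 degrees of turn. Its arguments: {"type":"object","properties":{"rows":{"type":"array","items":{"type":"object","properties":{"gripper":{"type":"number"},"tx":{"type":"number"},"ty":{"type":"number"},"tz":{"type":"number"},"rx":{"type":"number"},"ry":{"type":"number"},"rz":{"type":"number"}}}}},"required":["rows"]}

```bash
mkdir -p pics; ls; python3 - <<'E'
from bench import *
import cv2,numpy as np,pickle
print(sense(),tcp_to_grasp)
for n in("scene","top"):
    p=capture(n);cv2.imwrite(f"pics/{n}0.png",p["frame"][:,:,::-1]);print(n,p["fx"],p["fy"],p["cx"],p["cy"],p["camera_from_world"].tolist() if hasattr(p["camera_from_world"],'tolist') else p["camera_from_world"],p.keys())
    pickle.dump(p,open(f"{n}0.pkl","wb"))
    for t in("clamp","rack","short_driver","long_driver","beech_block","shoe","slot","wax_tin","spool","loupe"):
        o=outline_of(p,t);print(t,[(round(d["p"],2),d["rect"]) for d in o[:3]])
        pickle.dump(o[:3],open(f"{n}0_{t}.pkl","wb"))
E
```

```text
pics
{'t': 0.0, 'q': array([ 5.61319887e+01,  1.66873882e+01, -8.83027311e+00,  6.45573892e+01,
        7.52806365e-04,  8.20196485e+01]), 'dq': array([-0.00862628, -0.05631833, -0.00523099,  0.03657807,  0.02792124,
       -0.00167537]), 'joint_efforts': array([ 1.24984261e-03, -5.37144434e+01,  3.31368005e+01,  1.59078953e-02,
       -5.71522196e-05,  1.84592830e-05]), 'eef_pos': array([0.22895162, 0.47194841, 0.23075148]), 'tcp_rot': array([-1.79925781e+02, -1.11650262e-02,  1.54112333e+02]), 'wrist_force': array([ 0.18796059, -0.66339002, -0.01587741]), 'moment': array([ 0.03202695, -0.01145318, -0.02306586]), 'grasp_force': 0.0, 'width': 0.08551308580573587} 0.0187
scene 379.3629909341893 379.3629909341893 255.08731277852945 187.0305117495321 [[0.906959871859045, -0.4211355432025423, -0.00828523318470473, -0.5727009662903862], [0.1753744865501649, 0.35965754680216816, 0.9164552572250936, -0.12133127224276329], [-0.3829720359304206, -0.8326411611731347, 0.40005139221800334, -1.306066599807466], [0.0, 0.0, 0.0, 1.0]] dict_keys(['frame', 'fx', 'fy', 'cx', 'cy', 'camera_from_world',
[... 730 characters left out ...]
741568709039632, 0.1001075232393824, 0.2024768496926873, -0.5253794590802784], [-0.20205130640597552, -0.014478563556351829, 0.9792679106235346, -1.0604574240346911], [0.0, 0.0, 0.0, 1.0]] dict_keys(['frame', 'fx', 'fy', 'cx', 'cy', 'camera_from_world', 'shot'])
clamp [(0.76, [188.4, 163.6, 236.4, 235.8])]
rack [(0.85, [109.8, 150.8, 151.2, 212.7]), (0.17, [190.1, 160.7, 238.4, 239.5])]
short_driver [(0.48, [115.2, 149.8, 133.5, 174.0])]
long_driver []
beech_block [(0.97, [363.3, 186.2, 407.2, 216.6]), (0.77, [190.8, 171.0, 234.2, 195.8])]
shoe []
slot [(0.83, [190.8, 168.8, 234.5, 235.9]), (0.63, [114.7, 152.9, 132.0, 167.1])]
wax_tin []
spool [(0.58, [119.9, 129.1, 137.6, 150.5])]
loupe []
```

```bash
python3 - <<'E'
import cv2
s=cv2.imread("pics/scene0.png");t=cv2.imread("pics/top0.png")
cv2.imwrite("pics/a.png",cv2.resize(t[110:260,90:290],None,fx=4,fy=4,interpolation=2))
cv2.imwrite("pics/b.png",cv2.resize(s[120:245,170:300],None,fx=4.8,fy=4.8,interpolation=2))
E
```

```text
(no output)
```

View pics/a.png

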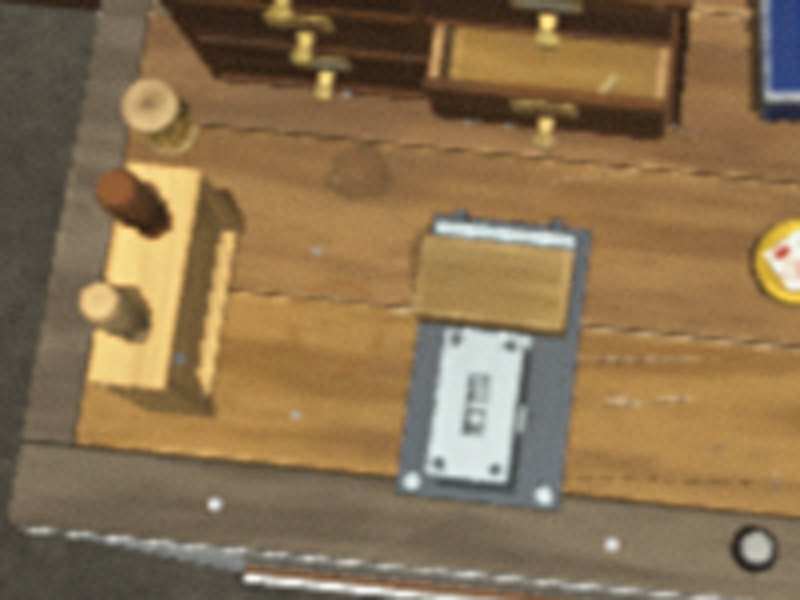

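View pics/b.png

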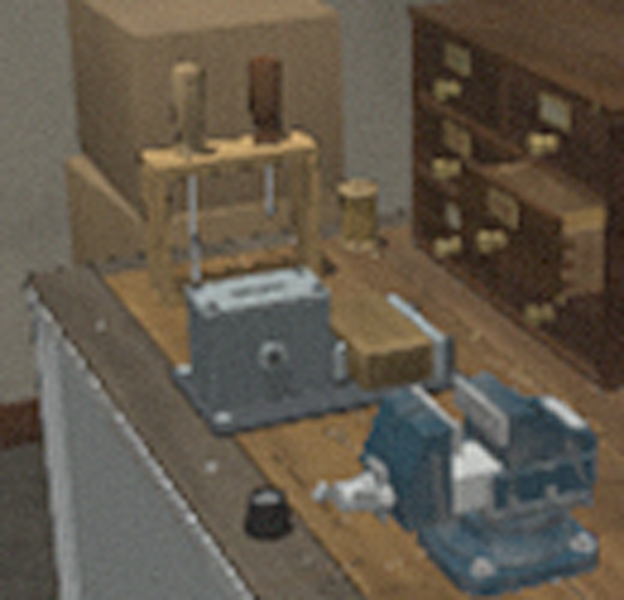

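```bash
cat > h.py <<'E'
import numpy as np,cv2,pickle
from scipy.optimize import minimize,least_squares
def proj(p,X):
    X=np.atleast_2d(X);M=np.array(p["camera_from_world"]);c=X@M[:3,:3].T+M[:3,3]
    return np.c_[p["cx"]+p["fx"]*c[:,0]/-c[:,2],p["cy"]+p["fy"]*-c[:,1]/-c[:,2]]
def ray(p,uv,z):
    M=np.array(p["camera_from_world"]);C=-M[:3,:3].T@M[:3,3]
    d=M[:3,:3].T@np.array([(uv[0]-p["cx"])/p["fx"],-(uv[1]-p["cy"])/p["fy"],-1]);return C+d*(z-C[2])/d[2]
def place(q,P):
    c,s=np.cos(q[2]),np.sin(q[2]);P=np.atleast_2d(P);return np.c_[q[0]+c*P[:,0]-s*P[:,1],q[1]+s*P[:,0]+c*P[:,1],P[:,2]]
def rect(x0,x1,y0,y1,z):return np.array([[x0,y0,z],[x1,y0,z],[x1,y1,z],[x0,y1,z]],float)
def sample(poly,n=40):
    t=np.linspace(0,1,n,endpoint=False)[:,None];return np.vstack([a+(b-a)*t for a,b in zip(poly,np.roll(poly,-1,0))])
def gradmag(p):
    g=cv2.GaussianBlur(cv2.cvtColor(p["frame"],cv2.COLOR_RGB2LAB).astype(np.float32),(0,0),.8)
    return np.sqrt(sum(cv2.Sobel(g[:,:,i],5,1,0)**2+cv2.Sobel(g[:,:,i],5,0,1)**2 for i in range(3)))**.7
def score(p,G,X):
    u=proj(p,X).astype(np.float32);return cv2.remap(G,u[:,0:1],u[:,1:2],cv2.INTER_CUBIC).mean()
def draw(p,polys,box,f):
    x0,y0,x1,y1=box;im=cv2.resize(p["frame"][y0:y1,x0:x1,::-1],None,fx=f,fy=f,interpolation=2)
    for P in polys:
        u=((proj(p,P)-[x0,y0]+.5)*f-.5);cv2.polylines(im,[np.round(u*8).astype(np.int32)],True,(0,0,255),1,cv2.LINE_AA,3)
    return im
E
python3 - <<'E'
from h import *
S,T=[pickle.load(open(n+"0.pkl","rb")) for n in("scene","top")]
q=lambda a,b:(90+a/4-.4,110+b/4-.4)
for n,uv,z in[("cover",q(438,328),.09),("c",q(530,338),.09),("c",q(510,485),.09),("c",q(428,475),.09),("base",q(560,508),.008),("b",q(398,492),.008),("b",q(592,230),.008),("slot",q(477,405),.09),
 ("rackFL",q(90,380),.13),("FR",q(162,388),.13),("BL",q(128,163),.13),("BR",q(202,170),.13),("dark foot",q(152,228),.13),("dark top",q(115,187),.21),("light foot",q(137,328),.13),("light top",q(98,302),.21)]:
    print(n,ray(T,uv,z).round(4))
polys=[rect(-50,50,-27,27,90)/1000,rect(-21,21,-6.5,6.5,90)/1000]
G={0:gradmag(S),1:gradmag(T)}
rp=[rect(-75,75,-25,25,130)/1000]
c=ray(T,q(477,405),.09)
rk=ray(T,q(146,275),.13)
for name,q0,pl in(("clamp",[c[0],c[1],0.],polys),("rack",[rk[0],rk[1],0.],rp)):
    X=np.vstack([sample(a) for a in pl])
    for cams in((0,),(1,),(0,1)):
        f=lambda v:-sum(score((S,T)[k],G[k],place(v,X)) for k in cams)
        best=min((minimize(f,[q0[0]+dx,q0[1]+dy,y],method="Nelder-Mead",options=dict(initial_simplex=[[q0[0]+dx+a,q0[1]+dy+b,y+d] for a,b,d in((0,0,0),(.006,0,0),(0,.006,0),(0,0,.06))])) for dx in(-.006,0,.006) for dy in(-.006,0,.006) for y in(-.2,-.1,0,.1,.2)),key=lambda r:r.fun)
        print(name,cams,best.x.round(4),best.fun.round(2))
E
```

```text
cover [ 0.5282 -0.0177  0.09  ]
c [ 0.5277 -0.0813  0.09  ]
c [ 0.426  -0.0796  0.09  ]
c [ 0.4271 -0.0239  0.09  ]
base [ 0.4215 -0.1102  0.008 ]
b [0.4211 0.0077 0.008 ]
b [ 0.6308 -0.1109  0.008 ]
slot [ 0.4779 -0.0508  0.09  ]
rackFL [0.4625 0.1986 0.13  ]
FR [0.462  0.1509 0.13  ]
BL [0.6118 0.1986 0.13  ]
BR [0.612  0.1483 0.13  ]
dark foot [0.5686 0.1751 0.13  ]
dark top [0.5725 0.1748 0.21  ]
light foot [0.5    0.1738 0.13  ]
light top [0.4993 0.1728 0.21  ]
clamp (0,) [ 0.4757 -0.0227  0.0944] -34.97
clamp (1,) [ 0.4784 -0.0494 -0.0059] -42.75
clamp (0, 1) [ 0.4784 -0.0495 -0.006 ] -70.42
rack (0,) [ 0.5361  0.1698 -0.0065] -38.21
rack (1,) [ 0.537   0.1746 -0.0146] -46.13
rack (0, 1) [ 0.5369  0.1743 -0.0146] -83.66
```

Request:
servo_tool(rows=[{"gripper":0.55,"rz":0.0445,"tz":-0.03},{"gripper":0.55,"rz":0.0445,"tz":-0.03},{"gripper":0.55,"rz":0.0445,"tz":-0.03},{"gripper":0.55,"rz":0.0445,"tz":-0.03},{"gripper":0.55,"rz":0.0445,"tz":-0.03}])

```text
invalid input
```

Request:
servo_tool(rows=[{"gripper":0.55,"rz":0.0445},{"gripper":0.55,"rz":0.0445},{"gripper":0.55,"rz":0.0445},{"gripper":0.55,"ty":0.14,"tx":-0.12},{"gripper":0.55,"ty":0.14,"tx":-0.12}])

```text
invalid input
```

Request:
servo_tool(rows=[{"gripper":0.55,"ty":0.14,"tx":-0.12},{"gripper":0.55,"ty":0.14,"tx":-0.12},{"gripper":0.55,"ty":0.14,"tx":-0.12},{"gripper":0.55,"ty":0.14,"tx":-0.12},{"gripper":0.55,"ty":0.14,"tx":-0.12}])

```text
invalid input
```

Request:
servo_tool(rows=[{"gripper":0.55,"tx":0,"ty":0,"tz":-0.03,"rx":0,"ry":0,"rz":0.0445},{"gripper":0.55,"tx":0,"ty":0,"tz":-0.03,"rx":0,"ry":0,"rz":0.0445},{"gripper":0.55,"tx":0,"ty":0,"tz":-0.03,"rx":0,"ry":0,"rz":0.0445},{"gripper":0.55,"tx":0,"ty":0,"tz":-0.03,"rx":0,"ry":0,"rz":0.0445},{"gripper":0.55,"tx":0,"ty":0,"tz":-0.03,"rx":0,"ry":0,"rz":0.0445}])

```text
t: 1.6
eef_pos: [0.2292, 0.4723, 0.2616]
tcp_rot: [180.0, 0.0, 113.7]
wrist_force: [-0.4, -0.1, -0.1]
width: 0.047
grasp_force: 0.0
```

Request:
servo_tool(rows=[{"gripper":0.55,"tx":0,"ty":0,"tz":0,"rx":0,"ry":0,"rz":0.0445},{"gripper":0.55,"tx":0,"ty":0,"tz":0,"rx":0,"ry":0,"rz":0.0445},{"gripper":0.55,"tx":0,"ty":0,"tz":0,"rx":0,"ry":0,"rz":0.0445},{"gripper":0.55,"tx":-0.12,"ty":0.14,"tz":0,"rx":0,"ry":0,"rz":0},{"gripper":0.55,"tx":-0.12,"ty":0.14,"tz":0,"rx":0,"ry":0,"rz":0}])

```text
t: 2.1
eef_pos: [0.2853, 0.4242, 0.2613]
tcp_rot: [180.0, -0.0, 90.1]
wrist_force: [0.0, 1.0, -0.3]
width: 0.0475
grasp_force: 0.0
```

Request:
servo_tool(rows=[{"gripper":0.55,"tx":-0.12,"ty":0.14,"tz":0,"rx":0,"ry":0,"rz":0},{"gripper":0.55,"tx":-0.12,"ty":0.14,"tz":0,"rx":0,"ry":0,"rz":0},{"gripper":0.55,"tx":-0.12,"ty":0.14,"tz":0,"rx":0,"ry":0,"rz":0},{"gripper":0.55,"tx":-0.12,"ty":0.14,"tz":0,"rx":0,"ry":0,"rz":0},{"gripper":0.55,"tx":-0.12,"ty":0.14,"tz":0,"rx":0,"ry":0,"rz":0}])

```text
t: 2.6
eef_pos: [0.4264, 0.3033, 0.2614]
tcp_rot: [180.0, -0.0, 90.0]
wrist_force: [1.1, 1.2, 0.0]
width: 0.0474
grasp_force: 0.0
```

Request:
servo_tool(rows=[{"gripper":0.55,"tx":-0.12,"ty":0.14,"tz":0,"rx":0,"ry":0,"rz":0},{"gripper":0.55,"tx":-0.12,"ty":0.14,"tz":0,"rx":0,"ry":0,"rz":0},{"gripper":0.55,"tx":-0.12,"ty":0.14,"tz":0,"rx":0,"ry":0,"rz":0},{"gripper":0.55,"tx":-0.12,"ty":0.14,"tz":0,"rx":0,"ry":0,"rz":0},{"gripper":0.55,"tx":0,"ty":0,"tz":0,"rx":0,"ry":0,"rz":0}])

```text
t: 3.1
eef_pos: [0.5402, 0.2057, 0.2608]
tcp_rot: [180.0, 0.0, 89.8]
wrist_force: [-0.2, 0.6, 0.3]
width: 0.047
grasp_force: 0.0
```

Request:
servo_tool(rows=[{"gripper":0.55,"tx":-0.16,"ty":0.164,"tz":0,"rx":0,"ry":0,"rz":0},{"gripper":0.55,"tx":0,"ty":0,"tz":0.1,"rx":0,"ry":0,"rz":0},{"gripper":0.55,"tx":0,"ty":0,"tz":0.1,"rx":0,"ry":0,"rz":0},{"gripper":0.55,"tx":0,"ty":0,"tz":0.1,"rx":0,"ry":0,"rz":0},{"gripper":0.55,"tx":0,"ty":0,"tz":0.1,"rx":0,"ry":0,"rz":0}])

```text
t: 3.6
eef_pos: [0.5697, 0.1769, 0.1805]
tcp_rot: [-180.0, -0.0, 90.0]
wrist_force: [0.4, -0.1, -0.3]
width: 0.0471
grasp_force: 0.0
```

Request:
servo_tool(rows=[{"gripper":0.55,"tx":0,"ty":0,"tz":0.1,"rx":0,"ry":0,"rz":0},{"gripper":0.55,"tx":0,"ty":0,"tz":0,"rx":0,"ry":0,"rz":0}])

```text
t: 3.8
eef_pos: [0.568, 0.1766, 0.1589]
tcp_rot: [-179.7, 0.0, 90.1]
wrist_force: [-0.3, 0.4, -0.5]
width: 0.0468
grasp_force: 0.0
```

```bash
python3 - <<'E'
from h import *; from bench import *
ims=[]
for n,box in(("scene",(190,110,270,160)),("top",(95,130,175,180))):
    p=capture(n);pickle.dump(p,open(n+"1.pkl","wb"))
    ims.append(draw(p,[],box,6))
cv2.imwrite("pics/c.png",np.vstack(ims))
print(sense()["eef_pos"])
E
```

```text
[0.56985066 0.17684504 0.16168101]
```

View pics/c.png

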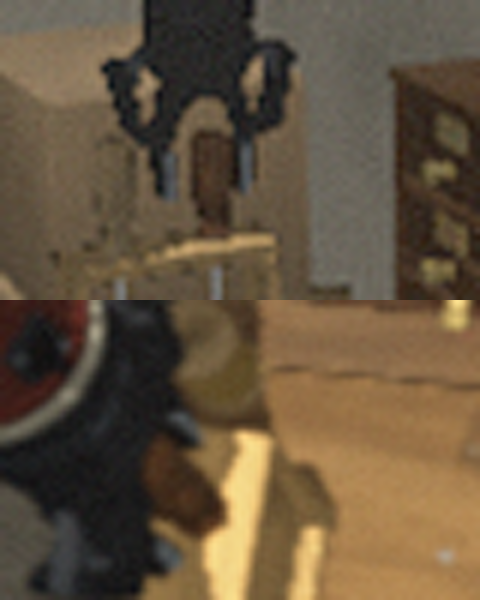

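Request:
servo_tool(rows=[{"gripper":0.55,"tx":-0.013,"ty":0.014,"tz":0,"rx":0,"ry":0,"rz":0},{"gripper":0.0,"tx":0,"ty":0,"tz":0,"rx":0,"ry":0,"rz":0},{"gripper":0.0,"tx":0,"ty":0,"tz":0,"rx":0,"ry":0,"rz":0},{"gripper":0.0,"tx":0,"ty":0,"tz":0,"rx":0,"ry":0,"rz":0},{"gripper":0.0,"tx":0,"ty":0,"tz":0,"rx":0,"ry":0,"rz":0}])

```text
t: 4.4
eef_pos: [0.5736, 0.1739, 0.1623]
tcp_rot: [179.9, -0.0, 90.0]
wrist_force: [-0.2, -0.8, 6.3]
width: 0.0268
grasp_force: 58.5
```

Request:
servo_tool(rows=[{"gripper":0.0,"tx":0,"ty":0,"tz":0,"rx":0,"ry":0,"rz":0},{"gripper":0.0,"tx":0,"ty":0,"tz":0,"rx":0,"ry":0,"rz":0}])

```text
t: 4.6
eef_pos: [0.5735, 0.1739, 0.1623]
tcp_rot: [179.9, -0.0, 90.0]
wrist_force: [-1.6, -1.8, 6.0]
width: 0.0269
grasp_force: 58.5
```

```bash
python3 -c "
from bench import *
s=sense();print(s['eef_pos'],s['tcp_rot'],s['wrist_force'],s['moment'],s['width'])"
```

```text
[0.5735273  0.17391676 0.16227881] [ 1.79907354e+02 -4.91823393e-03  9.00255572e+01] [-1.59393698 -1.81854726  6.0189359 ] [-0.12592878  0.16285658  0.00394545] 0.02690540681392296
```

Request:
servo_tool(rows=[{"gripper":0,"tx":0,"ty":0,"tz":-0.05,"rx":0,"ry":0,"rz":0},{"gripper":0,"tx":0,"ty":0,"tz":-0.1,"rx":0,"ry":0,"rz":0},{"gripper":0,"tx":0,"ty":0,"tz":-0.12,"rx":0,"ry":0,"rz":0},{"gripper":0,"tx":0,"ty":0,"tz":-0.13,"rx":0,"ry":0,"rz":0},{"gripper":0,"tx":-0.1,"ty":0,"tz":0,"rx":0,"ry":0,"rz":0}])

```text
t: 5.1
eef_pos: [0.5746, 0.1556, 0.2454]
tcp_rot: [179.7, -0.1, 90.2]
wrist_force: [1.1, 0.5, -1.7]
width: 0.0273
grasp_force: 59.0
```

Request:
servo_tool(rows=[{"gripper":0,"tx":-0.2,"ty":0,"tz":0,"rx":0,"ry":0,"rz":0},{"gripper":0,"tx":-0.2,"ty":-0.1,"tz":0,"rx":0,"ry":0,"rz":0},{"gripper":0,"tx":-0.2,"ty":-0.13,"tz":0,"rx":0,"ry":0,"rz":0},{"gripper":0,"tx":-0.2,"ty":-0.13,"tz":0,"rx":0,"ry":0,"rz":0},{"gripper":0,"tx":-0.2,"ty":-0.12,"tz":0,"rx":0,"ry":0,"rz":0}])

```text
t: 5.6
eef_pos: [0.4758, -0.0473, 0.2418]
tcp_rot: [180.0, 0.0, 90.1]
wrist_force: [0.5, -1.3, -0.3]
width: 0.0272
grasp_force: 59.1
```

Request:
servo_tool(rows=[{"gripper":0,"tx":0,"ty":0,"tz":0.1,"rx":0,"ry":0,"rz":0},{"gripper":0,"tx":0,"ty":0,"tz":0,"rx":0,"ry":0,"rz":0},{"gripper":0,"tx":0,"ty":0,"tz":0,"rx":0,"ry":0,"rz":0}])

```text
t: 5.9
eef_pos: [0.4772, -0.0459, 0.2218]
tcp_rot: [-180.0, -0.0, 90.0]
wrist_force: [0.5, -0.1, -0.0]
width: 0.0273
grasp_force: 59.2
```

```bash
python3 - <<'E'
from h import *; from bench import *
ims=[]
for n in("scene","top"):
    p=capture(n);pickle.dump(p,open(n+"2.pkl","wb"))
    e=sense()["eef_pos"];tip=e-[0,0,.0963]
    c=[.4784,-.0495,-.006]
    pl=[place(c,rect(-50,50,-27,27,90)/1000),place(c,rect(-21,21,-6.5,6.5,90)/1000),np.array([tip,tip+[0,0,.064]])]
    u=proj(p,tip)[0].astype(int);ims.append(draw(p,pl,(u[0]-40,u[1]-25,u[0]+40,u[1]+25),6))
cv2.imwrite("pics/d.png",np.vstack(ims))
print(sense())
E
```

```text
{'t': 6.0, 'q': array([-1.41846897e+01,  1.20689935e+01, -1.63689569e+01,  6.15207815e+01,
        7.42404684e-03,  7.57106729e+01]), 'dq': array([ 0.28699687,  0.02780173, -0.03819203, -0.33028847, -0.05021575,
       -0.0714056 ]), 'joint_efforts': array([-5.38119581e-01, -4.78882170e+01,  3.25524116e+01,  4.21587692e-02,
       -1.76562258e-02,  3.75598145e-03]), 'eef_pos': array([ 0.47779161, -0.04552817,  0.22206169]), 'tcp_rot': array([1.79958176e+02, 2.99136402e-03, 9.01046389e+01]), 'wrist_force': array([-0.68946545,  0.34904642, -0.54682888]), 'moment': array([ 0.01322153,  0.01839478, -0.01153424]), 'grasp_force': 59.17000894783996, 'width': 0.027323321628758612}
```

View pics/d.png

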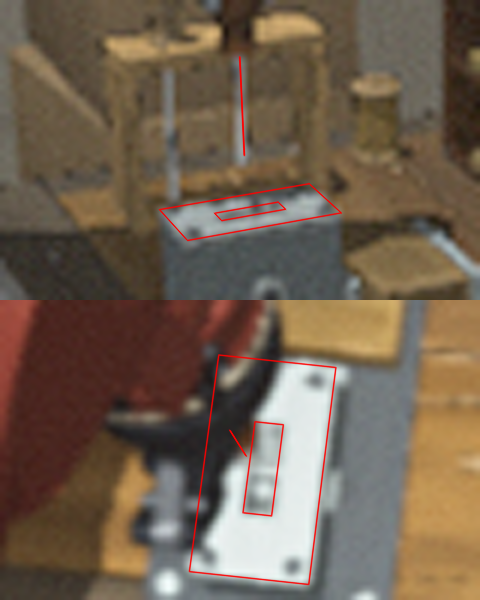

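Request:
servo_tool(rows=[{"gripper":0,"tx":-0.02,"ty":0,"tz":0.07,"rx":0,"ry":0,"rz":0},{"gripper":0,"tx":0,"ty":0,"tz":0.05,"rx":0,"ry":0,"rz":0},{"gripper":0,"tx":0,"ty":0,"tz":0.01,"rx":0,"ry":0,"rz":0},{"gripper":0,"tx":0,"ty":0,"tz":0,"rx":0,"ry":0,"rz":0}])

```text
t: 6.4
eef_pos: [0.4771, -0.0496, 0.1952]
tcp_rot: [-180.0, -0.0, 90.1]
wrist_force: [-0.0, 0.1, 0.4]
width: 0.0269
grasp_force: 59.2
```

```bash
python3 - <<'E'
from h import *; from bench import *
S0,T0=[pickle.load(open(n+"0.pkl","rb")) for n in("scene","top")]
pl=[rect(-50,50,-27,27,90)/1000,rect(-21,21,-6.5,6.5,90)/1000]
X=np.vstack([sample(a) for a in pl])
for nm,p in(("scene",S0),("top",T0)):
    G=gradmag(p)
    for XX in(sample(pl[0]),sample(pl[1]),X):
        print(nm,[ (r.x.round(4),round(r.fun,1)) for r in[minimize(lambda v:-score(p,G,place(v,XX)),[.478,-.0495,-.006],method="Nelder-Mead",options=dict(initial_simplex=[[.478,-.0495,-.006],[.481,-.0495,-.006],[.478,-.0525,-.006],[.478,-.0495,.02]]))]])
s=sense();e=s["eef_pos"];tip=e-[0,0,.0963];print(e,s["wrist_force"])
rows=[]
for n in("scene","top"):
    p=capture(n);pickle.dump(p,open(n+"3.pkl","wb"))
    c=[.4784,-.0505,-.006]
    L=[place(c,a) for a in pl]+[np.array([tip,tip+[0,0,.03]])]
    u=proj(p,[.478,-.05,.09])[0].astype(int);b=(u[0]-25,u[1]-20,u[0]+25,u[1]+17)
    rows.append(np.hstack([draw(p,[],b,8),draw(p,L,b,8)]))
    print(n,b)
cv2.imwrite("pics/e.png",np.vstack(rows))
E
```

```text
scene [(array([ 0.4766, -0.0507,  0.0217]), np.float64(-39.0))]
scene [(array([ 0.4792, -0.0506, -0.0158]), np.float64(-17.2))]
scene [(array([ 0.4779, -0.0511, -0.0025]), np.float64(-27.9))]
top [(array([ 0.4782, -0.0496, -0.008 ]), np.float64(-51.6))]
top [(array([ 0.4786, -0.049 , -0.0386]), np.float64(-34.1))]
top [(array([ 0.4785, -0.0493, -0.0078]), np.float64(-42.7))]
[ 0.4770636  -0.04964831  0.19519132] [-0.03294802  0.07433734  0.40122436]
scene (np.int64(198), np.int64(159), np.int64(248), np.int64(196))
top (np.int64(183), np.int64(190), np.int64(233), np.int64(227))
```

View pics/e.png

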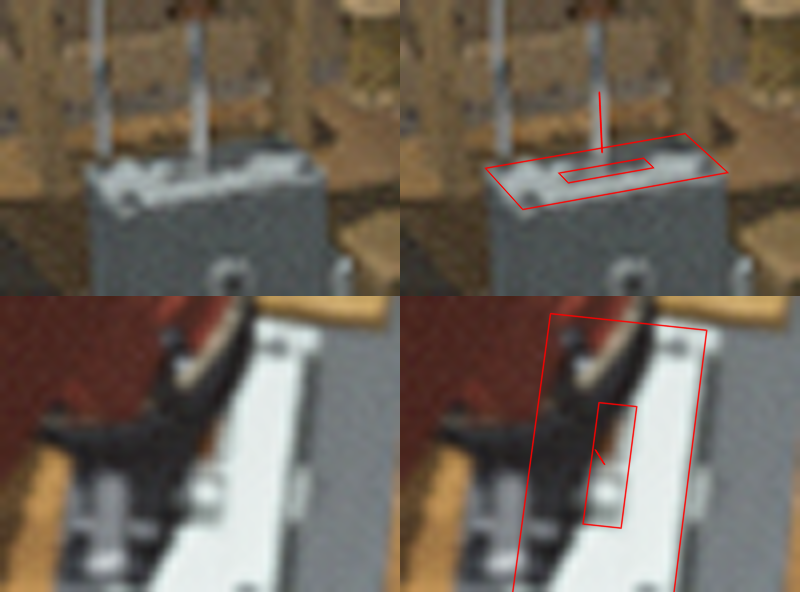

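```bash
python3 - <<'E'
from h import *
p=pickle.load(open("top0.pkl","rb"));s=pickle.load(open("scene0.pkl","rb"))
xs=np.arange(-28,29,2)/1000
for y0 in(-.049,-.0505):
  for P in(p,s):
    v=[]
    for dy in(-.003,0,.003):
        u=proj(P,place([.4784,y0,-.006],np.c_[xs,xs*0+dy,xs*0+.082])).astype(np.float32)
        v.append(cv2.remap(P["frame"].mean(2).astype(np.float32),u[:,:1],u[:,1:],cv2.INTER_LINEAR)[:,0])
    print(y0,[(int(x*1000),int(a)) for x,a in zip(xs,np.mean(v,0))])
# cover cross-profile: y edges at z=.09
ys=np.arange(-34,35,1.5)/1000
v=[]
for x in(-.04,-.035,-.03,.03):
    u=proj(p,place([.4784,-.05,-.006],np.c_[ys*0+x,ys,ys*0+.09])).astype(np.float32)
    v.append(cv2.remap(p["frame"].mean(2).astype(np.float32),u[:,:1],u[:,1:],cv2.INTER_LINEAR)[:,0])
print([(round(y*1000,1),int(a)) for y,a in zip(ys,np.mean(v,0))])
ys=np.arange(-12,13,1)/1000
v=[]
for x in(-.015,-.01,-.005,0,.005,.01,.015):
    u=proj(p,place([.4784,-.05,-.006],np.c_[ys*0+x,ys,ys*0+.09])).astype(np.float32)
    v.append(cv2.remap(p["frame"].mean(2).astype(np.float32),u[:,:1],u[:,1:],cv2.INTER_LINEAR)[:,0])
print([(round(y*1000,1),int(a)) for y,a in zip(ys,np.mean(v,0))])
E
```

```text
-0.049 [(-28, 224), (-26, 224), (-24, 220), (-22, 208), (-20, 177), (-18, 149), (-16, 130), (-14, 137), (-12, 162), (-10, 183), (-8, 193), (-6, 176), (-4, 166), (-2, 169), (0, 192), (2, 183), (4, 171), (6, 163), (8, 166), (10, 169), (12, 171), (14, 167), (16, 164), (18, 165), (20, 168), (22, 182), (24, 201), (26, 216), (28, 219)]
-0.049 [(-28, 170), (-26, 169), (-24, 167), (-22, 165), (-20, 163), (-18, 161), (-16, 160), (-14, 161), (-12, 161), (-10, 166), (-8, 171), (-6, 170), (-4, 168), (-2, 164), (0, 160), (2, 156), (4, 156), (6, 158), (8, 161), (10, 166), (12, 170), (14, 169), (16, 167), (18, 164), (20, 161), (22, 156), (24, 157), (26, 161), (28, 164)]
-0.0505 [(-28, 224), (-26, 224), (-24, 221), (-22, 209), (-20, 182), (-18, 155), (-16, 137), (-14, 144), (-12, 167), (-10, 187), (-8, 196), (-6, 179), (-4, 169), (-2, 173), (0, 198), (2, 190), (4, 177), (6, 170), (8, 172), (10, 174), (12, 175), (14, 170), (16, 167), (18, 165), (20, 167), (22, 182), (24, 201), (26, 216), (28, 219)]
-0.0505 [(-28, 169), (-26, 167), (-24, 165), (-22, 164), (-20, 162), (-18, 159), (-16, 159), (-14, 159)
[... 1306 characters left out ...]
 147), (np.float64(30.5), 122), (np.float64(32.0), 111), (np.float64(33.5), 107)]
[(np.float64(-12.0), 220), (np.float64(-11.0), 218), (np.float64(-10.0), 213), (np.float64(-9.0), 206), (np.float64(-8.0), 198), (np.float64(-7.0), 190), (np.float64(-6.0), 183), (np.float64(-5.0), 178), (np.float64(-4.0), 178), (np.float64(-3.0), 179), (np.float64(-2.0), 179), (np.float64(-1.0), 178), (np.float64(0.0), 176), (np.float64(1.0), 169), (np.float64(2.0), 160), (np.float64(3.0), 152), (np.float64(4.0), 147), (np.float64(5.0), 146), (np.float64(6.0), 154), (np.float64(7.0), 168), (np.float64(8.0), 185), (np.float64(9.0), 199), (np.float64(10.0), 209), (np.float64(11.0), 216), (np.float64(12.0), 219)]
```

Request:
servo_tool(rows=[{"gripper":0,"tx":-0.002,"ty":0.02,"tz":0,"rx":0,"ry":0,"rz":0},{"gripper":0,"tx":0,"ty":0,"tz":0.025,"rx":0,"ry":0,"rz":0},{"gripper":0,"tx":0,"ty":0,"tz":0.01,"rx":0,"ry":0,"rz":0},{"gripper":0,"tx":0,"ty":0,"tz":0.01,"rx":0,"ry":0,"rz":0},{"gripper":0,"tx":0,"ty":0,"tz":0.01,"rx":0,"ry":0,"rz":0}])

```text
t: 7.0
eef_pos: [0.481, -0.0505, 0.1841]
tcp_rot: [-180.0, -0.0, 90.0]
wrist_force: [-0.1, -0.4, -1.4]
width: 0.0268
grasp_force: 59.2
```

Request:
servo_tool(rows=[{"gripper":0,"tx":0,"ty":0,"tz":0.01,"rx":0,"ry":0,"rz":0},{"gripper":0,"tx":0,"ty":0,"tz":0.01,"rx":0,"ry":0,"rz":0}])

```text
t: 7.2
eef_pos: [0.4813, -0.0506, 0.1806]
tcp_rot: [180.0, 0.0, 90.0]
wrist_force: [-2.5, 0.3, 20.5]
width: 0.0269
grasp_force: 61.9
```

Request:
servo_tool(rows=[{"gripper":0,"tx":0,"ty":0,"tz":-0.02,"rx":0,"ry":0,"rz":0},{"gripper":0,"tx":0,"ty":-0.03,"tz":0,"rx":0,"ry":0,"rz":0},{"gripper":0,"tx":0,"ty":-0.03,"tz":0,"rx":0,"ry":0,"rz":0},{"gripper":0,"tx":0,"ty":0,"tz":0,"rx":0,"ry":0,"rz":0}])

```text
t: 7.6
eef_pos: [0.468, -0.0504, 0.1842]
tcp_rot: [-180.0, -0.0, 90.0]
wrist_force: [-0.8, -0.0, -0.9]
width: 0.0268
grasp_force: 59.4
```

Request:
servo_tool(rows=[{"gripper":0,"tx":0,"ty":0,"tz":0.01,"rx":0,"ry":0,"rz":0},{"gripper":0,"tx":0,"ty":0,"tz":0.005,"rx":0,"ry":0,"rz":0}])

```text
t: 7.8
eef_pos: [0.4691, -0.0505, 0.1811]
tcp_rot: [180.0, -0.0, 90.0]
wrist_force: [0.1, 0.3, -1.4]
width: 0.027
grasp_force: 59.4
```

Request:
servo_tool(rows=[{"gripper":0,"tx":0,"ty":0,"tz":0.005,"rx":0,"ry":0,"rz":0}])

```text
t: 7.9
eef_pos: [0.4692, -0.0505, 0.1801]
tcp_rot: [-180.0, -0.0, 90.0]
wrist_force: [-0.1, -1.4, -0.1]
width: 0.0269
grasp_force: 59.4
```

Request:
servo_tool(rows=[{"gripper":0,"tx":0,"ty":0,"tz":0.01,"rx":0,"ry":0,"rz":0}])

```text
t: 8.0
eef_pos: [0.4693, -0.0506, 0.1782]
tcp_rot: [180.0, -0.0, 90.0]
wrist_force: [0.3, 0.8, -1.1]
width: 0.0266
grasp_force: 59.4
```

Request:
servo_tool(rows=[{"gripper":0,"tx":0,"ty":0,"tz":0.01,"rx":0,"ry":0,"rz":0}])

```text
t: 8.1
eef_pos: [0.4692, -0.0505, 0.1761]
tcp_rot: [-180.0, -0.0, 90.0]
wrist_force: [1.0, 0.3, -0.2]
width: 0.0268
grasp_force: 59.4
```

Request:
servo_tool(rows=[{"gripper":0,"tx":0,"ty":0,"tz":0.01,"rx":0,"ry":0,"rz":0}])

```text
t: 8.2
eef_pos: [0.4691, -0.0505, 0.1741]
tcp_rot: [-180.0, -0.0, 90.0]
wrist_force: [-0.2, 0.2, -1.1]
width: 0.027
grasp_force: 59.4
```

```bash
python3 -c "
from bench import *
s=sense();print(s['eef_pos'],s['tcp_rot'],s['wrist_force'],s['moment'],s['width'])"
```

```text
[ 0.4691152  -0.05051477  0.17405542] [-1.79992590e+02 -1.10728193e-03  9.00367778e+01] [-0.23558849  0.20289428 -1.13612984] [ 0.02796308 -0.0163285  -0.00117296] 0.02702729496638533
```

Request:
servo_tool(rows=[{"gripper":0,"tx":0,"ty":0.01,"tz":0,"rx":0,"ry":0,"rz":0}])

```text
t: 8.3
eef_pos: [0.4708, -0.0504, 0.174]
tcp_rot: [-180.0, -0.0, 90.0]
wrist_force: [0.7, -0.5, -1.2]
width: 0.027
grasp_force: 59.3
```

Request:
servo_tool(rows=[{"gripper":0,"tx":0,"ty":0.01,"tz":0,"rx":0,"ry":0,"rz":0}])

```text
t: 8.4
eef_pos: [0.4733, -0.0505, 0.1743]
tcp_rot: [180.0, -0.0, 90.0]
wrist_force: [0.0, 0.6, -0.7]
width: 0.0269
grasp_force: 59.4
```

Request:
servo_tool(rows=[{"gripper":0,"tx":0,"ty":0.01,"tz":0,"rx":0,"ry":0,"rz":0}])

```text
t: 8.5
eef_pos: [0.4745, -0.0505, 0.1741]
tcp_rot: [-179.9, 0.0, 90.0]
wrist_force: [-5.0, -0.2, 1.7]
width: 0.027
grasp_force: 59.9
```

Request:
servo_tool(rows=[{"gripper":0,"tx":0,"ty":0.01,"tz":0,"rx":0,"ry":0,"rz":0}])

```text
t: 8.6
eef_pos: [0.4764, -0.0505, 0.1741]
tcp_rot: [-179.9, -0.0, 90.0]
wrist_force: [-3.3, -0.5, 1.4]
width: 0.0268
grasp_force: 59.9
```

Request:
servo_tool(rows=[{"gripper":0,"tx":0,"ty":0.01,"tz":0,"rx":0,"ry":0,"rz":0}])

```text
t: 8.7
eef_pos: [0.4786, -0.0505, 0.1741]
tcp_rot: [-179.9, -0.0, 90.0]
wrist_force: [-4.3, -0.4, 0.0]
width: 0.0274
grasp_force: 59.8
```

Request:
servo_tool(rows=[{"gripper":0,"tx":0,"ty":0.01,"tz":0,"rx":0,"ry":0,"rz":0}])

```text
t: 8.8
eef_pos: [0.4806, -0.0505, 0.174]
tcp_rot: [-179.9, -0.0, 90.0]
wrist_force: [-4.4, -0.8, -1.9]
width: 0.0269
grasp_force: 59.8
```

```bash
python3 -c "
from bench import *
s=sense();print(s['eef_pos'],s['tcp_rot'],s['wrist_force'],s['moment'],s['width'])"
```

```text
[ 0.48064976 -0.05047142  0.17403868] [-1.79924535e+02 -4.20935565e-03  9.00300386e+01] [-4.38578018 -0.83908939 -1.85220591] [-0.09782137  1.41892773 -0.00394963] 0.026921446408395572
```

```bash
cat > m.py <<'E'
from bench import sense
s=sense();e=s['eef_pos'];print(f"t{s['t']:.1f} x{(e[0]-.4784)*1000:.1f} y{(e[1]+.05)*1000:.1f} z{e[2]*1000:.1f} Fx{s['wrist_force'][0]:.1f} Fz{s['wrist_force'][2]:.1f} My/.32={s['moment'][1]/.323:.2f} Mx{s['moment'][0]:.2f}")
E
python3 m.py
```

```text
t8.8 x2.2 y-0.5 z174.0 Fx-4.4 Fz-1.9 My/.32=4.39 Mx-0.10
```

Request:
servo_tool(rows=[{"gripper":0,"tx":0,"ty":0.01,"tz":0,"rx":0,"ry":0,"rz":0}])

```text
t: 8.9
eef_pos: [0.4826, -0.0504, 0.1739]
tcp_rot: [-179.9, -0.0, 90.0]
wrist_force: [-5.1, 0.4, -2.3]
width: 0.0271
grasp_force: 59.8
```

```bash
python3 m.py
```

```text
t8.9 x4.2 y-0.4 z173.9 Fx-5.1 Fz-2.3 My/.32=4.73 Mx-0.10
```

Request:
servo_tool(rows=[{"gripper":0,"tx":0,"ty":0.01,"tz":0,"rx":0,"ry":0,"rz":0}])

```text
t: 9.0
eef_pos: [0.4848, -0.0504, 0.174]
tcp_rot: [-179.9, -0.0, 90.0]
wrist_force: [-5.0, 0.1, -1.6]
width: 0.027
grasp_force: 59.8
```

```bash
python3 m.py
```

```text
t9.0 x6.4 y-0.4 z174.0 Fx-5.0 Fz-1.6 My/.32=4.79 Mx-0.02
```

Request:
servo_tool(rows=[{"gripper":0,"tx":0,"ty":0.01,"tz":0,"rx":0,"ry":0,"rz":0}])

```text
t: 9.1
eef_pos: [0.487, -0.0504, 0.1741]
tcp_rot: [-180.0, -0.0, 90.0]
wrist_force: [-5.6, -0.1, -1.2]
width: 0.0269
grasp_force: 59.8
```

```bash
python3 m.py
```

```text
t9.1 x8.6 y-0.4 z174.1 Fx-5.6 Fz-1.2 My/.32=4.58 Mx0.02
```

Request:
servo_tool(rows=[{"gripper":0,"tx":0,"ty":0.01,"tz":0,"rx":0,"ry":0,"rz":0}])

```text
t: 9.2
eef_pos: [0.4892, -0.0505, 0.1742]
tcp_rot: [-180.0, -0.0, 90.0]
wrist_force: [-3.7, 0.2, -1.5]
width: 0.0271
grasp_force: 59.8
```

```bash
python3 m.py
```

```text
t9.2 x10.8 y-0.5 z174.2 Fx-3.7 Fz-1.5 My/.32=4.48 Mx0.01
```

Request:
servo_tool(rows=[{"gripper":0,"tx":0,"ty":0.01,"tz":0,"rx":0,"ry":0,"rz":0}])

```text
t: 9.3
eef_pos: [0.4913, -0.0505, 0.1744]
tcp_rot: [180.0, -0.0, 90.0]
wrist_force: [-4.2, 0.0, -0.1]
width: 0.0273
grasp_force: 59.8
```

```bash
python3 m.py
```

```text
t9.3 x12.9 y-0.5 z174.4 Fx-4.2 Fz-0.1 My/.32=4.32 Mx0.03
```

Request:
servo_tool(rows=[{"gripper":0,"tx":0,"ty":-0.0075,"tz":0,"rx":0,"ry":0,"rz":0},{"gripper":0,"tx":0,"ty":0,"tz":-0.0625,"rx":0,"ry":0,"rz":0},{"gripper":0,"tx":0,"ty":-0.055,"tz":0,"rx":0,"ry":0,"rz":0},{"gripper":0,"tx":0,"ty":-0.0545,"tz":0,"rx":0,"ry":0,"rz":0},{"gripper":0,"tx":0,"ty":0,"tz":0,"rx":0,"ry":0,"rz":0}])

```text
t: 9.8
eef_pos: [0.4661, -0.0503, 0.1866]
tcp_rot: [-180.0, -0.0, 90.0]
wrist_force: [-0.8, -0.0, -1.2]
width: 0.0274
grasp_force: 59.5
```

```bash
python3 m.py
```

```text
t9.8 x-12.3 y-0.3 z186.6 Fx-0.8 Fz-1.2 My/.32=0.13 Mx0.03
```

Request:
servo_tool(rows=[{"gripper":0,"tx":0,"ty":0,"tz":0.03,"rx":0,"ry":0,"rz":0},{"gripper":0,"tx":0,"ty":0,"tz":0.005,"rx":0,"ry":0,"rz":0}])

```text
t: 10.0
eef_pos: [0.4675, -0.0505, 0.179]
tcp_rot: [-180.0, -0.0, 90.0]
wrist_force: [-0.3, -0.7, -0.9]
width: 0.0276
grasp_force: 59.5
```

```bash
python3 m.py
```

```text
t10.0 x-10.9 y-0.5 z179.0 Fx-0.3 Fz-0.9 My/.32=0.03 Mx0.07
```

Request:
servo_tool(rows=[{"gripper":0,"tx":0,"ty":0,"tz":0.015,"rx":0,"ry":0,"rz":0},{"gripper":0,"tx":0,"ty":0,"tz":0.01,"rx":0,"ry":0,"rz":0},{"gripper":0,"tx":0,"ty":0.01,"tz":0,"rx":0,"ry":0,"rz":0},{"gripper":0,"tx":0,"ty":0.01,"tz":0,"rx":0,"ry":0,"rz":0}])

```text
t: 10.4
eef_pos: [0.4709, -0.0504, 0.1744]
tcp_rot: [-179.9, -0.0, 90.0]
wrist_force: [-3.7, 0.9, -0.9]
width: 0.0269
grasp_force: 59.8
```

```bash
python3 m.py
```

```text
t10.4 x-7.5 y-0.4 z174.4 Fx-3.7 Fz-0.9 My/.32=3.99 Mx-0.05
```

Request:
servo_tool(rows=[{"gripper":0,"tx":0,"ty":0.01,"tz":0,"rx":0,"ry":0,"rz":0},{"gripper":0,"tx":0,"ty":0.01,"tz":0,"rx":0,"ry":0,"rz":0}])

```text
t: 10.6
eef_pos: [0.4753, -0.0505, 0.1747]
tcp_rot: [-179.9, -0.0, 90.0]
wrist_force: [-3.6, 1.1, 1.6]
width: 0.027
grasp_force: 60.0
```

```bash
python3 m.py
```

```text
t10.6 x-3.1 y-0.5 z174.7 Fx-3.6 Fz1.6 My/.32=3.88 Mx-0.00
```

Request:
servo_tool(rows=[{"gripper":0,"tx":0,"ty":0.01,"tz":0,"rx":0,"ry":0,"rz":0},{"gripper":0,"tx":0,"ty":0.01,"tz":0,"rx":0,"ry":0,"rz":0}])

```text
t: 10.8
eef_pos: [0.4796, -0.0505, 0.1747]
tcp_rot: [-180.0, -0.0, 90.0]
wrist_force: [-5.1, 0.6, -0.7]
width: 0.0271
grasp_force: 59.8
```

```bash
python3 m.py
```

```text
t10.8 x1.2 y-0.5 z174.7 Fx-5.1 Fz-0.7 My/.32=4.18 Mx0.01
```

Request:
servo_tool(rows=[{"gripper":0,"tx":0,"ty":0.01,"tz":0,"rx":0,"ry":0,"rz":0},{"gripper":0,"tx":0,"ty":0.01,"tz":0,"rx":0,"ry":0,"rz":0}])

```text
t: 11.0
eef_pos: [0.4835, -0.0505, 0.1745]
tcp_rot: [-179.9, -0.0, 90.0]
wrist_force: [-5.1, 0.9, -2.1]
width: 0.027
grasp_force: 59.8
```

```bash
python3 m.py
```

```text
t11.0 x5.1 y-0.5 z174.5 Fx-5.1 Fz-2.1 My/.32=4.61 Mx-0.07
```

Request:
servo_tool(rows=[{"gripper":0,"tx":0,"ty":0.01,"tz":0,"rx":0,"ry":0,"rz":0},{"gripper":0,"tx":0,"ty":0.01,"tz":0,"rx":0,"ry":0,"rz":0}])

```text
t: 11.2
eef_pos: [0.4877, -0.0505, 0.1747]
tcp_rot: [-180.0, -0.0, 90.0]
wrist_force: [-3.8, -0.2, -1.6]
width: 0.027
grasp_force: 59.8
```

```bash
python3 m.py
```

```text
t11.2 x9.3 y-0.5 z174.7 Fx-3.8 Fz-1.6 My/.32=4.34 Mx-0.01
```

Request:
servo_tool(rows=[{"gripper":0,"tx":0,"ty":0.01,"tz":0,"rx":0,"ry":0,"rz":0},{"gripper":0,"tx":0,"ty":0.01,"tz":0,"rx":0,"ry":0,"rz":0}])

```text
t: 11.4
eef_pos: [0.492, -0.0505, 0.1749]
tcp_rot: [180.0, 0.0, 90.0]
wrist_force: [-4.6, -0.4, -0.5]
width: 0.0271
grasp_force: 59.8
```

```bash
python3 m.py
```

```text
t11.4 x13.6 y-0.5 z174.9 Fx-4.6 Fz-0.5 My/.32=4.13 Mx-0.02
```

Request:
servo_tool(rows=[{"gripper":0,"tx":0,"ty":-0.0075,"tz":0,"rx":0,"ry":0,"rz":0},{"gripper":0,"tx":0,"ty":0,"tz":-0.0625,"rx":0,"ry":0,"rz":0},{"gripper":0,"tx":0,"ty":-0.056,"tz":0,"rx":0,"ry":0,"rz":0},{"gripper":0,"tx":0,"ty":-0.0565,"tz":0,"rx":0,"ry":0,"rz":0},{"gripper":0,"tx":0,"ty":0,"tz":0,"rx":0,"ry":0,"rz":0}])

```text
t: 11.9
eef_pos: [0.466, -0.0503, 0.1871]
tcp_rot: [-180.0, -0.0, 90.0]
wrist_force: [0.1, 0.0, -0.9]
width: 0.027
grasp_force: 59.5
```

Request:
servo_tool(rows=[{"gripper":0,"tx":0,"ty":0,"tz":0.03,"rx":0,"ry":0,"rz":0},{"gripper":0,"tx":0,"ty":0,"tz":0.01,"rx":0,"ry":0,"rz":0}])

```text
t: 12.1
eef_pos: [0.4676, -0.0505, 0.1786]
tcp_rot: [-180.0, -0.0, 90.0]
wrist_force: [-0.5, 0.9, -1.1]
width: 0.0271
grasp_force: 59.5
```

```bash
python3 m.py
```

```text
t12.1 x-10.8 y-0.5 z178.6 Fx-0.5 Fz-1.1 My/.32=0.10 Mx0.01
```

Request:
servo_tool(rows=[{"gripper":0,"tx":0,"ty":0,"tz":0.013,"rx":0,"ry":0,"rz":0},{"gripper":0,"tx":0,"ty":0,"tz":0.01,"rx":0,"ry":0,"rz":0},{"gripper":0,"tx":0,"ty":0.01,"tz":0,"rx":0,"ry":0,"rz":0},{"gripper":0,"tx":0,"ty":0.01,"tz":0,"rx":0,"ry":0,"rz":0}])

```text
t: 12.5
eef_pos: [0.471, -0.0504, 0.1743]
tcp_rot: [-179.9, -0.0, 90.0]
wrist_force: [-4.4, -0.2, -0.6]
width: 0.0268
grasp_force: 59.8
```

```bash
python3 m.py
```

```text
t12.5 x-7.4 y-0.4 z174.3 Fx-4.4 Fz-0.6 My/.32=3.88 Mx-0.05
```

Request:
servo_tool(rows=[{"gripper":0,"tx":0,"ty":0.01,"tz":0,"rx":0,"ry":0,"rz":0},{"gripper":0,"tx":0,"ty":0.01,"tz":0,"rx":0,"ry":0,"rz":0}])

```text
t: 12.7
eef_pos: [0.4753, -0.0505, 0.1746]
tcp_rot: [-179.9, -0.0, 90.0]
wrist_force: [-3.9, -0.0, 0.6]
width: 0.027
grasp_force: 60.0
```

```bash
python3 m.py
```

```text
t12.7 x-3.1 y-0.5 z174.6 Fx-3.9 Fz0.6 My/.32=3.98 Mx0.01
```

Request:
servo_tool(rows=[{"gripper":0,"tx":0,"ty":0.01,"tz":0,"rx":0,"ry":0,"rz":0},{"gripper":0,"tx":0,"ty":0.01,"tz":0,"rx":0,"ry":0,"rz":0}])

```text
t: 12.9
eef_pos: [0.4796, -0.0505, 0.1746]
tcp_rot: [-180.0, -0.0, 90.0]
wrist_force: [-4.4, 0.4, -1.7]
width: 0.0268
grasp_force: 59.8
```

```bash
python3 m.py
```

```text
t12.9 x1.2 y-0.5 z174.6 Fx-4.4 Fz-1.7 My/.32=4.12 Mx-0.02
```

Request:
servo_tool(rows=[{"gripper":0,"tx":0,"ty":0.01,"tz":0,"rx":0,"ry":0,"rz":0},{"gripper":0,"tx":0,"ty":0.01,"tz":0,"rx":0,"ry":0,"rz":0}])

```text
t: 13.1
eef_pos: [0.4835, -0.0505, 0.1744]
tcp_rot: [-179.9, -0.0, 90.0]
wrist_force: [-3.8, 0.1, -2.5]
width: 0.0272
grasp_force: 59.8
```

```bash
python3 m.py
```

```text
t13.1 x5.1 y-0.5 z174.4 Fx-3.8 Fz-2.5 My/.32=4.64 Mx-0.01
```

Request:
servo_tool(rows=[{"gripper":0,"tx":0,"ty":0.01,"tz":0,"rx":0,"ry":0,"rz":0},{"gripper":0,"tx":0,"ty":0.01,"tz":0,"rx":0,"ry":0,"rz":0}])

```text
t: 13.3
eef_pos: [0.4877, -0.0505, 0.1746]
tcp_rot: [-180.0, -0.0, 90.0]
wrist_force: [-4.7, 0.3, -1.6]
width: 0.0268
grasp_force: 59.9
```

```bash
python3 m.py
```

```text
t13.3 x9.3 y-0.5 z174.6 Fx-4.7 Fz-1.6 My/.32=4.39 Mx0.02
```

Request:
servo_tool(rows=[{"gripper":0,"tx":0,"ty":0.01,"tz":0,"rx":0,"ry":0,"rz":0},{"gripper":0,"tx":0,"ty":0.01,"tz":0,"rx":0,"ry":0,"rz":0}])

```text
t: 13.5
eef_pos: [0.492, -0.0505, 0.1748]
tcp_rot: [180.0, -0.0, 90.0]
wrist_force: [-4.5, 0.3, -0.8]
width: 0.0268
grasp_force: 59.9
```

```bash
python3 m.py
```

```text
t13.5 x13.6 y-0.5 z174.8 Fx-4.5 Fz-0.8 My/.32=4.19 Mx-0.01
```

Request:
servo_tool(rows=[{"gripper":0,"tx":0,"ty":-0.0075,"tz":0,"rx":0,"ry":0,"rz":0},{"gripper":0,"tx":0,"ty":0,"tz":-0.0625,"rx":0,"ry":0,"rz":0},{"gripper":0,"tx":0,"ty":-0.056,"tz":0,"rx":0,"ry":0,"rz":0},{"gripper":0,"tx":0,"ty":-0.0565,"tz":0,"rx":0,"ry":0,"rz":0},{"gripper":0,"tx":0,"ty":0,"tz":0,"rx":0,"ry":0,"rz":0}])

```text
t: 14.0
eef_pos: [0.466, -0.0503, 0.187]
tcp_rot: [-180.0, -0.0, 90.0]
wrist_force: [-0.3, 0.0, -0.9]
width: 0.0267
grasp_force: 59.6
```

Request:
servo_tool(rows=[{"gripper":0,"tx":0,"ty":0,"tz":0.03,"rx":0,"ry":0,"rz":0},{"gripper":0,"tx":0,"ty":0,"tz":0.01,"rx":0,"ry":0,"rz":0}])

```text
t: 14.2
eef_pos: [0.4676, -0.0505, 0.1785]
tcp_rot: [-180.0, -0.0, 90.0]
wrist_force: [0.3, -0.1, -0.4]
width: 0.0271
grasp_force: 59.6
```

Request:
servo_tool(rows=[{"gripper":0,"tx":0,"ty":0,"tz":0.013,"rx":0,"ry":0,"rz":0},{"gripper":0,"tx":0,"ty":0,"tz":0.009,"rx":0,"ry":0,"rz":0},{"gripper":0,"tx":0,"ty":0.01,"tz":0,"rx":0,"ry":0,"rz":0},{"gripper":0,"tx":0,"ty":0.01,"tz":0,"rx":0,"ry":0,"rz":0}])

```text
t: 14.6
eef_pos: [0.471, -0.0504, 0.1745]
tcp_rot: [-179.9, -0.0, 90.0]
wrist_force: [-3.3, 0.0, -0.2]
width: 0.0271
grasp_force: 59.9
```

```bash
python3 m.py
```

```text
t14.6 x-7.4 y-0.4 z174.5 Fx-3.3 Fz-0.2 My/.32=3.91 Mx-0.07
```

Request:
servo_tool(rows=[{"gripper":0,"tx":0,"ty":0.01,"tz":0,"rx":0,"ry":0,"rz":0},{"gripper":0,"tx":0,"ty":0.01,"tz":0,"rx":0,"ry":0,"rz":0}])

```text
t: 14.8
eef_pos: [0.4753, -0.0505, 0.1747]
tcp_rot: [-179.9, -0.0, 90.0]
wrist_force: [-4.3, -0.4, 1.1]
width: 0.0272
grasp_force: 60.1
```

```bash
python3 m.py
```

```text
t14.8 x-3.1 y-0.5 z174.7 Fx-4.3 Fz1.1 My/.32=3.98 Mx-0.02
```

Request:
servo_tool(rows=[{"gripper":0,"tx":0,"ty":0.01,"tz":0,"rx":0,"ry":0,"rz":0},{"gripper":0,"tx":0,"ty":0.01,"tz":0,"rx":0,"ry":0,"rz":0}])

```text
t: 15.0
eef_pos: [0.4796, -0.0505, 0.1747]
tcp_rot: [-180.0, -0.0, 90.0]
wrist_force: [-4.4, 0.5, -1.1]
width: 0.0272
grasp_force: 59.9
```

```bash
python3 m.py
```

```text
t15.0 x1.2 y-0.5 z174.7 Fx-4.4 Fz-1.1 My/.32=4.31 Mx-0.02
```

Request:
servo_tool(rows=[{"gripper":0,"tx":0,"ty":0.01,"tz":0,"rx":0,"ry":0,"rz":0},{"gripper":0,"tx":0,"ty":0.01,"tz":0,"rx":0,"ry":0,"rz":0}])

```text
t: 15.2
eef_pos: [0.4834, -0.0505, 0.1745]
tcp_rot: [-179.9, -0.0, 90.0]
wrist_force: [-4.2, -0.5, -1.8]
width: 0.0271
grasp_force: 59.9
```

```bash
python3 m.py
```

```text
t15.2 x5.0 y-0.5 z174.5 Fx-4.2 Fz-1.8 My/.32=4.75 Mx-0.00
```

Request:
servo_tool(rows=[{"gripper":0,"tx":0,"ty":0.01,"tz":0,"rx":0,"ry":0,"rz":0},{"gripper":0,"tx":0,"ty":0.01,"tz":0,"rx":0,"ry":0,"rz":0}])

```text
t: 15.4
eef_pos: [0.4878, -0.0505, 0.1747]
tcp_rot: [-180.0, -0.0, 90.0]
wrist_force: [-3.6, -0.2, -0.8]
width: 0.0274
grasp_force: 59.9
```

```bash
python3 m.py
```

```text
t15.4 x9.4 y-0.5 z174.7 Fx-3.6 Fz-0.8 My/.32=4.46 Mx-0.04
```

Request:
servo_tool(rows=[{"gripper":0,"tx":0,"ty":0.01,"tz":0,"rx":0,"ry":0,"rz":0},{"gripper":0,"tx":0,"ty":0.01,"tz":0,"rx":0,"ry":0,"rz":0}])

```text
t: 15.6
eef_pos: [0.492, -0.0505, 0.1749]
tcp_rot: [180.0, -0.0, 90.0]
wrist_force: [-4.3, 0.0, -0.4]
width: 0.0271
grasp_force: 59.9
```

```bash
python3 m.py
```

```text
t15.6 x13.6 y-0.5 z174.9 Fx-4.3 Fz-0.4 My/.32=4.30 Mx0.02
```

Request:
servo_tool(rows=[{"gripper":0,"tx":0,"ty":-0.0075,"tz":0,"rx":0,"ry":0,"rz":0},{"gripper":0,"tx":0,"ty":0,"tz":-0.0625,"rx":0,"ry":0,"rz":0},{"gripper":0,"tx":0,"ty":-0.056,"tz":0,"rx":0,"ry":0,"rz":0},{"gripper":0,"tx":0,"ty":-0.0565,"tz":0,"rx":0,"ry":0,"rz":0},{"gripper":0,"tx":0,"ty":0,"tz":0,"rx":0,"ry":0,"rz":0}])

```text
t: 16.1
eef_pos: [0.466, -0.0503, 0.1871]
tcp_rot: [-180.0, -0.0, 90.0]
wrist_force: [-1.1, 0.1, -0.9]
width: 0.0268
grasp_force: 59.6
```

Request:
servo_tool(rows=[{"gripper":0,"tx":0,"ty":0,"tz":0.03,"rx":0,"ry":0,"rz":0},{"gripper":0,"tx":0,"ty":0,"tz":0.01,"rx":0,"ry":0,"rz":0}])

```text
t: 16.3
eef_pos: [0.4676, -0.0506, 0.1786]
tcp_rot: [-180.0, -0.0, 90.0]
wrist_force: [-0.3, 0.5, -0.9]
width: 0.0268
grasp_force: 59.6
```

Request:
servo_tool(rows=[{"gripper":0,"tx":0,"ty":0,"tz":0.013,"rx":0,"ry":0,"rz":0},{"gripper":0,"tx":0,"ty":0,"tz":0.01,"rx":0,"ry":0,"rz":0},{"gripper":0,"tx":0,"ty":0.01,"tz":0,"rx":0,"ry":0,"rz":0},{"gripper":0,"tx":0,"ty":0.01,"tz":0,"rx":0,"ry":0,"rz":0}])

```text
t: 16.7
eef_pos: [0.471, -0.0504, 0.1743]
tcp_rot: [-179.9, -0.0, 90.0]
wrist_force: [-4.4, 0.0, 0.3]
width: 0.0271
grasp_force: 59.9
```

```bash
python3 m.py
```

```text
t16.7 x-7.4 y-0.4 z174.3 Fx-4.4 Fz0.3 My/.32=3.93 Mx0.05
```

Request:
servo_tool(rows=[{"gripper":0,"tx":0,"ty":0.01,"tz":0,"rx":0,"ry":0,"rz":0},{"gripper":0,"tx":0,"ty":0.01,"tz":0,"rx":0,"ry":0,"rz":0}])

```text
t: 16.9
eef_pos: [0.4753, -0.0505, 0.1746]
tcp_rot: [-179.9, -0.0, 90.0]
wrist_force: [-4.3, 0.1, 1.1]
width: 0.0273
grasp_force: 60.1
```

```bash
python3 m.py
```

```text
t16.9 x-3.1 y-0.5 z174.6 Fx-4.3 Fz1.1 My/.32=4.46 Mx0.01
```

Request:
servo_tool(rows=[{"gripper":0,"tx":0,"ty":0.01,"tz":0,"rx":0,"ry":0,"rz":0},{"gripper":0,"tx":0,"ty":0.01,"tz":0,"rx":0,"ry":0,"rz":0}])

```text
t: 17.1
eef_pos: [0.4795, -0.0505, 0.1746]
tcp_rot: [-180.0, -0.0, 90.0]
wrist_force: [-5.0, 0.4, -0.5]
width: 0.0273
grasp_force: 60.1
```

```bash
python3 m.py
```

```text
t17.1 x1.1 y-0.5 z174.6 Fx-5.0 Fz-0.5 My/.32=5.06 Mx-0.05
```

Request:
servo_tool(rows=[{"gripper":0,"tx":0,"ty":0.01,"tz":0,"rx":0,"ry":0,"rz":0},{"gripper":0,"tx":0,"ty":0.01,"tz":0,"rx":0,"ry":0,"rz":0}])

```text
t: 17.3
eef_pos: [0.4831, -0.0504, 0.1743]
tcp_rot: [-179.9, -0.0, 90.0]
wrist_force: [-6.0, -0.4, -2.4]
width: 0.027
grasp_force: 60.1
```

```bash
python3 m.py
```

```text
t17.3 x4.7 y-0.4 z174.3 Fx-6.0 Fz-2.4 My/.32=5.86 Mx-0.08
```

Request:
servo_tool(rows=[{"gripper":0,"tx":0,"ty":0.01,"tz":0,"rx":0,"ry":0,"rz":0},{"gripper":0,"tx":0,"ty":0.01,"tz":0,"rx":0,"ry":0,"rz":0}])

```text
t: 17.5
eef_pos: [0.4867, -0.0504, 0.1741]
tcp_rot: [-179.9, -0.0, 90.0]
wrist_force: [-5.7, -0.7, -0.7]
width: 0.0273
grasp_force: 60.3
```

```bash
python3 m.py
```

```text
t17.5 x8.3 y-0.4 z174.1 Fx-5.7 Fz-0.7 My/.32=6.30 Mx0.01
```

Request:
servo_tool(rows=[{"gripper":0,"tx":0,"ty":-0.0075,"tz":0,"rx":0,"ry":0,"rz":0},{"gripper":0,"tx":0,"ty":0,"tz":-0.06,"rx":0,"ry":0,"rz":0},{"gripper":0,"tx":0,"ty":0,"tz":-0.1,"rx":0,"ry":0,"rz":0},{"gripper":0,"tx":0,"ty":0,"tz":-0.14,"rx":0,"ry":0,"rz":0},{"gripper":0,"tx":0,"ty":0,"tz":-0.05,"rx":0,"ry":0,"rz":0}])

```text
t: 18.0
eef_pos: [0.4886, -0.0509, 0.2475]
tcp_rot: [179.7, 0.1, 90.0]
wrist_force: [-0.1, -0.9, -1.3]
width: 0.0273
grasp_force: 59.6
```

Request:
servo_tool(rows=[{"gripper":0,"tx":0.12,"ty":0.16,"tz":0,"rx":0,"ry":0,"rz":0},{"gripper":0,"tx":0.15,"ty":0.15,"tz":0,"rx":0,"ry":0,"rz":0},{"gripper":0,"tx":0.2,"ty":0.13,"tz":0,"rx":0,"ry":0,"rz":0},{"gripper":0,"tx":0.2,"ty":0,"tz":0,"rx":0,"ry":0,"rz":0},{"gripper":0,"tx":0.2,"ty":0,"tz":0,"rx":0,"ry":0,"rz":0}])

```text
t: 18.5
eef_pos: [0.5753, 0.1253, 0.2439]
tcp_rot: [179.9, -0.0, 90.0]
wrist_force: [0.1, -0.3, -1.0]
width: 0.0267
grasp_force: 59.8
```

Request:
servo_tool(rows=[{"gripper":0,"tx":0.2,"ty":0,"tz":0,"rx":0,"ry":0,"rz":0},{"gripper":0,"tx":0,"ty":0,"tz":0,"rx":0,"ry":0,"rz":0},{"gripper":0,"tx":0,"ty":0,"tz":0,"rx":0,"ry":0,"rz":0}])

```text
t: 18.8
eef_pos: [0.5744, 0.1645, 0.2442]
tcp_rot: [180.0, -0.0, 90.1]
wrist_force: [0.2, -0.7, -0.4]
width: 0.027
grasp_force: 59.8
```

```bash
python3 - <<'E'
from h import *; from bench import *
s=sense();e=s["eef_pos"];tip=e-[0,0,.1];print(e,s["tcp_rot"])
rows=[]
r=[.5369,.1743,-.0146]
h=place(r,np.array([[.036+.006*np.cos(a),.006*np.sin(a),.13] for a in np.linspace(0,6.28,16)]))
for n in("scene","top"):
    p=capture(n);pickle.dump(p,open(n+"4.pkl","wb"))
    L=[place(r,rect(-75,75,-25,25,130)/1000),h,np.array([tip,tip+[0,0,.05]])]
    u=proj(p,[.56,.16,.13])[0].astype(int);b=(u[0]-25,u[1]-20,u[0]+25,u[1]+17)
    rows.append(np.hstack([draw(p,[],b,8),draw(p,L,b,8)]))
cv2.imwrite("pics/f.png",np.vstack(rows))
E
```

```text
[0.574441   0.16449653 0.24424365] [ 1.79960683e+02 -6.28500238e-03  9.01484303e+01]
```

View pics/f.png

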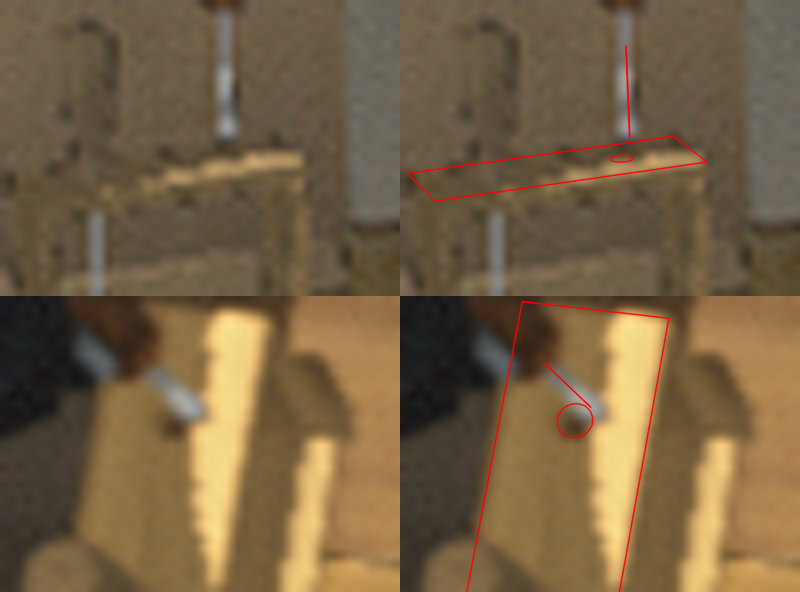

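Request:
servo_tool(rows=[{"gripper":0,"tx":0.048,"ty":-0.004,"tz":0,"rx":0,"ry":0,"rz":0},{"gripper":0,"tx":0,"ty":0,"tz":0.04,"rx":0,"ry":0,"rz":0},{"gripper":0,"tx":0,"ty":0,"tz":0.02,"rx":0,"ry":0,"rz":0},{"gripper":0,"tx":0,"ty":0,"tz":0.01,"rx":0,"ry":0,"rz":0}])

```text
t: 19.3
eef_pos: [0.5729, 0.1727, 0.2298]
tcp_rot: [-179.9, 0.0, 90.0]
wrist_force: [-0.5, -0.3, 1.2]
width: 0.0267
grasp_force: 59.8
```

Request:
servo_tool(rows=[{"gripper":0,"tx":0,"ty":0,"tz":0.01,"rx":0,"ry":0,"rz":0}])

```text
t: 19.4
eef_pos: [0.5733, 0.1729, 0.2284]
tcp_rot: [-180.0, -0.0, 90.0]
wrist_force: [0.7, -0.1, -0.9]
width: 0.0271
grasp_force: 59.7
```

```bash
python3 m.py; python3 -c "
from bench import *
print(sense()['eef_pos'])"
```

```text
t19.4 x94.9 y222.9 z228.4 Fx0.7 Fz-0.9 My/.32=-0.05 Mx0.16
[0.57325255 0.17291876 0.22843001]
```

Request:
servo_tool(rows=[{"gripper":0,"tx":0.004,"ty":0,"tz":0.01,"rx":0,"ry":0,"rz":0}])

```text
t: 19.5
eef_pos: [0.5734, 0.1737, 0.2266]
tcp_rot: [180.0, 0.0, 90.0]
wrist_force: [0.1, -0.2, -0.8]
width: 0.0273
grasp_force: 59.7
```

Request:
servo_tool(rows=[{"gripper":0,"tx":0,"ty":0,"tz":0.015,"rx":0,"ry":0,"rz":0},{"gripper":0,"tx":0,"ty":0,"tz":0.01,"rx":0,"ry":0,"rz":0}])

```text
t: 19.7
eef_pos: [0.5732, 0.1739, 0.2214]
tcp_rot: [-180.0, 0.0, 90.0]
wrist_force: [0.0, 0.6, -1.5]
width: 0.0271
grasp_force: 59.7
```

```bash
python3 m.py; python3 -c "
from bench import *
print(sense()['eef_pos'])"
```

```text
t19.7 x94.8 y223.9 z221.4 Fx0.0 Fz-1.5 My/.32=0.00 Mx0.02
[0.57324353 0.17389407 0.22142811]
```

Request:
servo_tool(rows=[{"gripper":0,"tx":0,"ty":0,"tz":0.04,"rx":0,"ry":0,"rz":0},{"gripper":0,"tx":0,"ty":0,"tz":0.06,"rx":0,"ry":0,"rz":0},{"gripper":0,"tx":0,"ty":0,"tz":0.06,"rx":0,"ry":0,"rz":0},{"gripper":0,"tx":0,"ty":0,"tz":0.06,"rx":0,"ry":0,"rz":0},{"gripper":0,"tx":0,"ty":0,"tz":0.02,"rx":0,"ry":0,"rz":0}])

```text
t: 20.2
eef_pos: [0.5723, 0.1738, 0.1717]
tcp_rot: [-179.9, 0.0, 90.0]
wrist_force: [-0.0, -0.2, -0.4]
width: 0.0269
grasp_force: 59.7
```

Request:
servo_tool(rows=[{"gripper":0,"tx":0,"ty":0,"tz":0.01,"rx":0,"ry":0,"rz":0}])

```text
t: 20.3
eef_pos: [0.5729, 0.1738, 0.1708]
tcp_rot: [-179.9, 0.0, 90.0]
wrist_force: [-1.3, 1.1, 0.1]
width: 0.0273
grasp_force: 59.7
```

Request:
servo_tool(rows=[{"gripper":0,"tx":0,"ty":0,"tz":0.005,"rx":0,"ry":0,"rz":0}])

```text
t: 20.4
eef_pos: [0.5734, 0.1739, 0.1707]
tcp_rot: [180.0, -0.0, 90.0]
wrist_force: [0.2, 0.3, -1.0]
width: 0.0268
grasp_force: 59.7
```

Request:
servo_tool(rows=[{"gripper":0,"tx":0,"ty":0,"tz":0.005,"rx":0,"ry":0,"rz":0}])

```text
t: 20.5
eef_pos: [0.5736, 0.174, 0.1701]
tcp_rot: [180.0, -0.0, 90.0]
wrist_force: [-1.3, -0.5, -0.7]
width: 0.0271
grasp_force: 59.7
```

Continue until the foot touches, then release.

Request:
servo_tool(rows=[{"gripper":0,"tx":0,"ty":0,"tz":0.008,"rx":0,"ry":0,"rz":0}])

```text
t: 20.6
eef_pos: [0.5736, 0.174, 0.1685]
tcp_rot: [179.9, -0.0, 90.0]
wrist_force: [0.0, 0.2, -1.1]
width: 0.0271
grasp_force: 59.7
```

Request:
servo_tool(rows=[{"gripper":0,"tx":0,"ty":0,"tz":0.005,"rx":0,"ry":0,"rz":0},{"gripper":0,"tx":0,"ty":0,"tz":0,"rx":0,"ry":0,"rz":0}])

```text
t: 20.8
eef_pos: [0.5733, 0.1739, 0.1671]
tcp_rot: [180.0, 0.0, 90.0]
wrist_force: [0.2, 0.4, -1.2]
width: 0.0272
grasp_force: 59.7
```

```bash
python3 m.py
```

```text
t20.8 x94.9 y223.9 z167.1 Fx0.2 Fz-1.2 My/.32=0.01 Mx-0.02
```

Request:
servo_tool(rows=[{"gripper":0.55,"tx":0,"ty":0,"tz":0,"rx":0,"ry":0,"rz":0},{"gripper":0.55,"tx":0,"ty":0,"tz":0,"rx":0,"ry":0,"rz":0},{"gripper":0.55,"tx":0,"ty":0,"tz":0,"rx":0,"ry":0,"rz":0},{"gripper":0.55,"tx":0,"ty":0,"tz":0,"rx":0,"ry":0,"rz":0},{"gripper":0.55,"tx":0,"ty":0,"tz":0,"rx":0,"ry":0,"rz":0}])

```text
t: 21.3
eef_pos: [0.5733, 0.174, 0.1672]
tcp_rot: [180.0, -0.0, 90.0]
wrist_force: [-0.7, -0.5, -0.3]
width: 0.047
grasp_force: 0.0
```

Request:
servo_tool(rows=[{"gripper":0.55,"tx":0,"ty":0,"tz":-0.06,"rx":0,"ry":0,"rz":0},{"gripper":0.55,"tx":0,"ty":0,"tz":-0.12,"rx":0,"ry":0,"rz":0},{"gripper":0.55,"tx":0,"ty":0,"tz":-0.15,"rx":0,"ry":0,"rz":0},{"gripper":0.55,"tx":0,"ty":0,"tz":-0.15,"rx":0,"ry":0,"rz":0},{"gripper":0.55,"tx":0,"ty":0,"tz":-0.1,"rx":0,"ry":0,"rz":0}])

```text
t: 21.8
eef_pos: [0.5738, 0.174, 0.2864]
tcp_rot: [179.8, -0.0, 90.0]
wrist_force: [0.0, 0.3, -1.1]
width: 0.0471
grasp_force: 0.0
```

Request:
servo_tool(rows=[{"gripper":0.55,"tx":0.1,"ty":-0.15,"tz":0,"rx":0,"ry":0,"rz":0},{"gripper":0.55,"tx":0.15,"ty":-0.15,"tz":0,"rx":0,"ry":0,"rz":0},{"gripper":0.55,"tx":0.15,"ty":-0.15,"tz":0,"rx":0,"ry":0,"rz":0},{"gripper":0.55,"tx":0.15,"ty":-0.15,"tz":0,"rx":0,"ry":0,"rz":0},{"gripper":0.55,"tx":0.15,"ty":-0.15,"tz":0,"rx":0,"ry":0,"rz":0}])

```text
t: 22.3
eef_pos: [0.422, 0.3148, 0.2842]
tcp_rot: [179.9, -0.0, 90.0]
wrist_force: [0.2, 0.9, 0.1]
width: 0.0468
grasp_force: 0.0
```

```bash
python3 - <<'E'
from h import *; from bench import *
print(sense()["eef_pos"])
s=capture("scene");t=capture("top")
cv2.imwrite("pics/g.png",np.hstack([draw(s,[],(195,120,270,220),5),draw(t,[],(90,135,175,235),5)]))
E
```

```text
[0.42201738 0.31481564 0.28423488]
```

View pics/g.png

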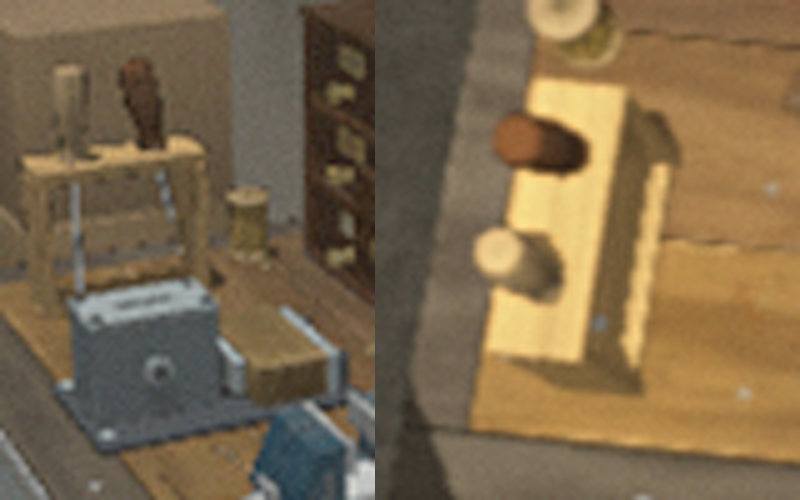

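```bash
cat > tilt.py <<'E'
from h import *; from bench import *
def mask(p):
    f=p["frame"].astype(int);m=((f[:,:,0]-f[:,:,2]>25)&(f[:,:,0]<125)&(f[:,:,2]<65)).astype(np.uint8)
    u=proj(p,[.573,.174,.17])[0].astype(int);k=np.zeros_like(m);k[u[1]-22:u[1]+22,u[0]-16:u[0]+16]=1;m&=k
    n,l,st,c=cv2.connectedComponentsWithStats(m);i=1+np.argmax(st[1:,4]);return l==i
def model(p,v):  # silhouette of the handle cylinder, foot at v[:2], lean v[2:] (dx/dz, dy/dz)
    a=np.array([v[2],v[3],1]);a/=np.linalg.norm(a);e1=np.cross(a,[0,1,0]);e1/=np.linalg.norm(e1);e2=np.cross(a,e1)
    th=np.linspace(0,6.28,24)[:,None];P=[np.array([v[0],v[1],.13])+a*s+.013*(np.cos(th)*e1+np.sin(th)*e2) for s in(.001,.08)]
    h=cv2.convexHull((proj(p,np.vstack(P))*8).astype(np.float32)).reshape(-1,2)
    im=np.zeros((384*2,512*2),np.uint8);cv2.fillPoly(im,[np.round((h/8+.5)*2*16-8).astype(np.int32)],255,shift=4);return cv2.resize(im,(512,384),interpolation=cv2.INTER_AREA)/255.
def fit(pp):
    M=[mask(p) for p in pp]
    f=lambda v:sum(np.abs(model(p,np.r_[v[:2]+(v[4:6] if i else 0),v[2:4]])-m).sum() for i,(p,m) in enumerate(zip(pp,M)))
    r=min((minimize(f,[.573,.174,a,b,0,0],method="Nelder-Mead",options=dict(maxiter=500,initial_simplex=np.array([.573,.174,a,b,0,0])+np.vstack([np.zeros(6),np.diag([.004,.004,.15,.15,.003,.003])]))) for a in(-.15,0,.15) for b in(-.15,0,.15)),key=lambda r:r.fun)
    return [int(m.sum()) for m in M],r.x.round(4),round(r.fun,1)
if __name__=="__main__":
    print(fit([pickle.load(open(n+"0.pkl","rb")) for n in("scene","top")]))
    print(fit([capture("scene"),capture("top")]))
E
python3 tilt.py
```

```text
([172, 130], array([ 0.5776,  0.1801, -0.3266, -0.4579,  0.0051,  0.0067]), np.float64(322.5))
([220, 106], array([ 0.5751,  0.1823, -0.3011, -0.386 ,  0.0016,  0.001 ]), np.float64(370.6))
```

Request:
servo_tool(rows=[{"gripper":0.72,"tx":-0.14,"ty":0.15,"tz":0,"rx":0,"ry":0,"rz":0},{"gripper":0.72,"tx":-0.14,"ty":0.15,"tz":0,"rx":0,"ry":0,"rz":0},{"gripper":0.72,"tx":-0.14,"ty":0.15,"tz":0,"rx":0,"ry":0,"rz":0},{"gripper":0.72,"tx":-0.14,"ty":0.15,"tz":0,"rx":0,"ry":0,"rz":0},{"gripper":0.72,"tx":-0.14,"ty":0.14,"tz":0,"rx":0,"ry":0,"rz":0}])

```text
t: 23.0
eef_pos: [0.5733, 0.1711, 0.2834]
tcp_rot: [180.0, 0.0, 89.9]
wrist_force: [0.2, 0.3, 0.0]
width: 0.0612
grasp_force: 0.0
```

Request:
servo_tool(rows=[{"gripper":0.72,"tx":0,"ty":0,"tz":0.1,"rx":0,"ry":0,"rz":0},{"gripper":0.72,"tx":0,"ty":0,"tz":0.1,"rx":0,"ry":0,"rz":0},{"gripper":0.72,"tx":0,"ty":0,"tz":0.03,"rx":0,"ry":0,"rz":0},{"gripper":0.72,"tx":0,"ty":0,"tz":0,"rx":0,"ry":0,"rz":0}])

```text
t: 23.4
eef_pos: [0.5712, 0.1729, 0.2366]
tcp_rot: [-179.9, 0.0, 90.0]
wrist_force: [-0.8, 0.9, 0.4]
width: 0.0613
grasp_force: 0.0
```

```bash
python3 - <<'E'
from h import *; from bench import *
print(sense()["eef_pos"])
s=capture("scene");t=capture("top")
cv2.imwrite("pics/i.png",np.hstack([draw(s,[],(200,105,260,185),6),draw(t,[],(90,125,150,205),6)]))
E
```

```text
[0.57121321 0.1729471  0.23664232]
```

View pics/i.png

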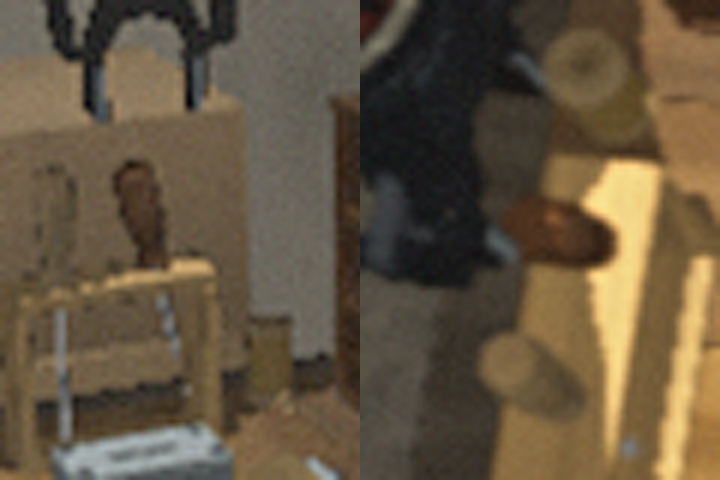

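Request:
servo_tool(rows=[{"gripper":0.72,"tx":0.005,"ty":-0.015,"tz":0,"rx":0,"ry":0,"rz":0},{"gripper":0.72,"tx":0,"ty":0,"tz":0.08,"rx":0,"ry":0,"rz":0},{"gripper":0.72,"tx":0,"ty":0,"tz":0.08,"rx":0,"ry":0,"rz":0},{"gripper":0.72,"tx":0,"ty":0,"tz":0.08,"rx":0,"ry":0,"rz":0}])

```text
t: 23.9
eef_pos: [0.5686, 0.1753, 0.1897]
tcp_rot: [179.9, -0.0, 90.1]
wrist_force: [0.5, 0.5, -0.4]
width: 0.0618
grasp_force: 0.0
```

Request:
servo_tool(rows=[{"gripper":0.72,"tx":0,"ty":0.015,"tz":0.08,"rx":0,"ry":0,"rz":0},{"gripper":0.72,"tx":0,"ty":0.009,"tz":0.02,"rx":0,"ry":0,"rz":0},{"gripper":0.72,"tx":0,"ty":0,"tz":0,"rx":0,"ry":0,"rz":0}])

```text
t: 24.2
eef_pos: [0.5731, 0.1751, 0.1694]
tcp_rot: [-180.0, 0.0, 90.0]
wrist_force: [-0.5, -0.1, -0.6]
width: 0.0615
grasp_force: 0.0
```

```bash
python3 m.py; python3 -c "
from bench import *
print(sense()['eef_pos'])"
```

```text
t24.2 x94.7 y225.1 z169.4 Fx-0.5 Fz-0.6 My/.32=-0.15 Mx0.02
[0.57307828 0.17508371 0.16935677]
```

Request:
servo_tool(rows=[{"gripper":0.4,"tx":-0.005,"ty":0,"tz":0,"rx":0,"ry":0,"rz":0},{"gripper":0.0,"tx":0,"ty":0,"tz":0,"rx":0,"ry":0,"rz":0},{"gripper":0.0,"tx":0,"ty":0,"tz":0,"rx":0,"ry":0,"rz":0},{"gripper":0.0,"tx":0,"ty":0,"tz":0,"rx":0,"ry":0,"rz":0},{"gripper":0.0,"tx":0,"ty":0,"tz":0,"rx":0,"ry":0,"rz":0}])

```text
t: 24.7
eef_pos: [0.5735, 0.174, 0.1699]
tcp_rot: [179.9, -0.0, 90.0]
wrist_force: [-0.6, -0.6, 5.8]
width: 0.027
grasp_force: 59.7
```

```bash
python3 m.py
```

```text
t24.7 x95.1 y224.0 z169.9 Fx-0.6 Fz5.8 My/.32=0.55 Mx-0.02
```

Request:
servo_tool(rows=[{"gripper":0,"tx":0,"ty":0,"tz":0.005,"rx":0,"ry":0,"rz":0}])

```text
t: 24.8
eef_pos: [0.5736, 0.1741, 0.1696]
tcp_rot: [179.9, -0.0, 90.0]
wrist_force: [-4.6, -0.4, 18.8]
width: 0.0269
grasp_force: 61.7
```

```bash
python3 m.py
```

```text
t24.8 x95.2 y224.1 z169.6 Fx-4.6 Fz18.8 My/.32=3.58 Mx-0.13
```

Request:
servo_tool(rows=[{"gripper":0,"tx":0,"ty":0,"tz":-0.005,"rx":0,"ry":0,"rz":0},{"gripper":0,"tx":0,"ty":0,"tz":0,"rx":0,"ry":0,"rz":0}])

```text
t: 25.0
eef_pos: [0.5735, 0.174, 0.1699]
tcp_rot: [179.9, -0.0, 90.0]
wrist_force: [-0.3, 1.0, 6.5]
width: 0.0271
grasp_force: 60.0
```

```bash
python3 m.py
```

```text
t25.0 x95.1 y224.0 z169.9 Fx-0.3 Fz6.5 My/.32=0.64 Mx0.01
```

Request:
servo_tool(rows=[{"gripper":0.37,"tx":0,"ty":0,"tz":0,"rx":0,"ry":0,"rz":0},{"gripper":0.4,"tx":0,"ty":0,"tz":0,"rx":0,"ry":0,"rz":0},{"gripper":0.45,"tx":0,"ty":0,"tz":0,"rx":0,"ry":0,"rz":0},{"gripper":0.5,"tx":0,"ty":0,"tz":0,"rx":0,"ry":0,"rz":0},{"gripper":0.6,"tx":0,"ty":0,"tz":0,"rx":0,"ry":0,"rz":0}])

```text
t: 25.5
eef_pos: [0.573, 0.1739, 0.169]
tcp_rot: [-180.0, 0.0, 90.0]
wrist_force: [-0.1, 0.2, 0.1]
width: 0.0512
grasp_force: 0.0
```

Request:
servo_tool(rows=[{"gripper":0.6,"tx":0,"ty":0,"tz":-0.06,"rx":0,"ry":0,"rz":0},{"gripper":0.6,"tx":0,"ty":0,"tz":-0.12,"rx":0,"ry":0,"rz":0},{"gripper":0.6,"tx":0,"ty":0,"tz":-0.15,"rx":0,"ry":0,"rz":0},{"gripper":0.6,"tx":0,"ty":0,"tz":-0.12,"rx":0,"ry":0,"rz":0},{"gripper":0.6,"tx":0.1,"ty":-0.15,"tz":-0.05,"rx":0,"ry":0,"rz":0}])

```text
t: 26.0
eef_pos: [0.5462, 0.1927, 0.272]
tcp_rot: [179.7, -0.0, 89.9]
wrist_force: [-0.2, 0.3, 0.4]
width: 0.0511
grasp_force: 0.0
```

Request:
servo_tool(rows=[{"gripper":0.6,"tx":0.15,"ty":-0.15,"tz":0,"rx":0,"ry":0,"rz":0},{"gripper":0.6,"tx":0.15,"ty":-0.15,"tz":0,"rx":0,"ry":0,"rz":0},{"gripper":0.6,"tx":0.15,"ty":-0.15,"tz":0,"rx":0,"ry":0,"rz":0},{"gripper":0.6,"tx":0.1,"ty":-0.15,"tz":0,"rx":0,"ry":0,"rz":0},{"gripper":0.6,"tx":0,"ty":0,"tz":0,"rx":0,"ry":0,"rz":0}])

```text
t: 26.5
eef_pos: [0.4198, 0.3059, 0.2704]
tcp_rot: [-180.0, -0.1, 90.3]
wrist_force: [0.1, -1.2, 0.4]
width: 0.0513
grasp_force: 0.0
```

```bash
python3 - <<'E'
from h import *; from bench import *
print(sense()["eef_pos"])
s=capture("scene");t=capture("top")
cv2.imwrite("pics/j.png",np.hstack([draw(s,[],(200,120,260,220),6),draw(t,[],(100,140,240,240),3.6).copy()[:600] if 0 else cv2.resize(t["frame"][140:240,100:240,::-1],None,fx=3,fy=6,interpolation=2)]))
E
```

```text
[0.41984021 0.30589289 0.27039699]
```

View pics/j.png

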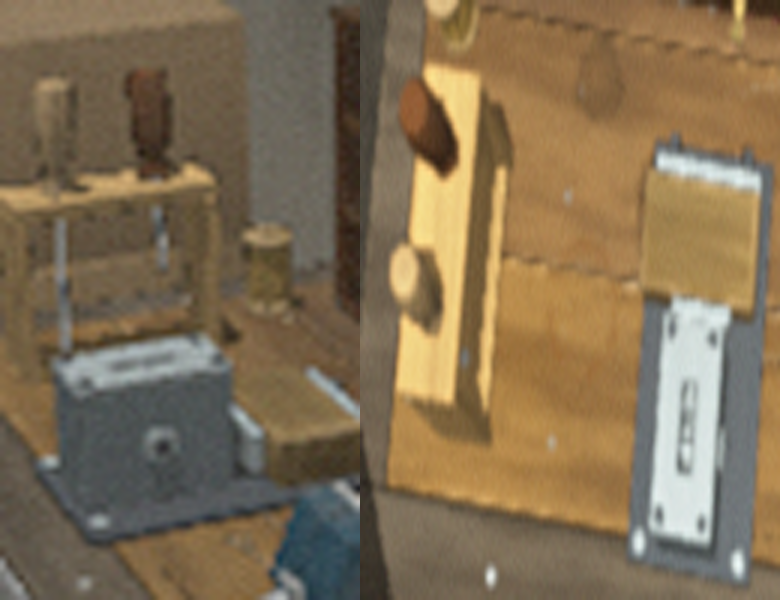

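The short driver now hangs upright: its handle runs from (148,70) to (157,175) and its tip is near (163,268), parallel to the long driver. The block lies flat against the fence with the shoe on it.

```bash
python3 -c "
from bench import *
print(hand_in())"
```

```text
the job is handed in; nothing more can be done
None
```

I clamped the block against the fence, stopping about 1.9 N above the free-running force (roughly 18 N at the shoe by my estimate), hung the short driver back upright in its own hole after regripping it once because it first hung tilted, and handed the job in; no verdict was shown.

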